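# Set washed tiles and pipes out to drain

## Robot

A 7-joint arm with a two-finger parallel gripper is mounted at the origin on the work surface; the furniture and walls round the work are solid. World frame = base frame: x ahead of the robot, y to its left, z up, the work surface at z = 0. Lengths are in m, angles in rad, forces in N, time in s.
With the tool pointing down it reaches from about 0.4 to 0.85 m from the base axis. Payload 4.5 kg.
Tool frame: the origin (TCP) lies at the very end of the fingers, on their centre line; the grasp point (between the pads) lies 19 mm behind it (r.pinch_z is the distance from the TCP to the grasp point, in m); z points along the fingers, y is the line along which they close (so a half turn about z gives the same grasp; the last joint's range is limited). The gripper opens to 88 mm and grips with 3 to 60 N. Pads are 18 mm wide; open, the fingers measure 123 mm over their backs; the gripper's body (75 mm by 187 mm) begins 45 mm behind the grasp point.
Start: joints at [-1.212, 0.689, -0.195, 1.565, 0.157, 0.902, -0.215], TCP at [0.199, 0.592, 0.239] pointing down, gripper open.
Joint ranges: [-3.01, 3.01], [-0.46, 2.08], [-1.47, 1.51], [0.13, 2.56], [-1, 4.14], [0.04, 2.09], [-2.66, 2.66]. Speed limits (rad/s): [2.57, 2.57, 3.14, 3.14, 3.14, 3.14, 3.14].

## Interface

Orientations are given as a unit quaternion [x, y, z, w].
In Python, from plant import r, cams gives the robot as it stands.
- The arm moves only by the shell command python3 -m pendant 'ROWS' [FORCE]. ROWS is JSON, a list of rows, each a list of 3 entries, a list of its own where there are three numbers: the closure, from -1 (fully open) to 1 (shut), then the shift along the tool's x, y, z in mm, then the turn, a rotation vector about the tool's x, y, z in degrees. A call has 1 to 8 rows; each row shifts and turns the commanded pose from where the row before left it, along the tool's axes as they then stand; what a row does not reach is not made up. A row lasts 1/8 s, in which the tool goes at most 62.5 mm and 10.7 degrees, less where a joint would pass 70% of its speed; a pose out of reach is approached as far as the arm can. A call with a gripper value outside its range is refused whole. The fingers move at their own pace and stop on an object; FORCE is the grip in N (left out, the last holds). Time passes only in rows, so rows that do not move let the fingers close. It gives the time, the measured TCP pose, the force, the opening and the grip force at its end, in the units of the state.
- r.get_state(): the state, without advancing time (a new reading comes with each control period).
- cams.snapshot(name): name is "scene" or "top" or "wrist"; returns a dict with "img" (400x640x3 uint8, red, green, blue), "camera_matrix" (3x3 intrinsics, pixels), "camera_from_world" (4x4, takes a point from world to camera coordinates); the wrist camera has in their place "tool_from_camera" (4x4, takes a point from camera to tool coordinates, whose origin is the TCP and whose axes are the flange's). Camera axes: x right, y up, looking along -z (the intrinsics and any distortion apply to the point x, -y, -z); pixel columns grow to the right and rows downward; lengths in m; the calibration is good to about 2 mm. A picture is of the moment at which its call begins: read the wrist's pose just before it. There is no depth.
- r.finish_job(): hands the job in; it is judged then, once.
The state is a dict: "clock": time; "q": joint angles; "qd": joint speeds; "joint_torque": joint torques, N m; "tool_pos": TCP position; "eef_rot": TCP orientation; "contact_force": force on the tool from outside, world axes, zero at the start; "moment": the same for the moment, N m; "opening": opening from 0.0 (shut) to 1.0 (fully open); "finger_force": force on a finger pad.
Only numpy, scipy, OpenCV 4.12 (cv2) and the standard library are available. Lean on these libraries where they do the work, as an engineer would, in place of code of your own. Each camera call takes 0.05 s, during which the arm holds its last target. There are 200 camera calls.

## Task

Set the washed parts out to drain. Lean every white ceramic tile on the grey sloped stand, one to a backrest: lengthwise, squarely in the middle, a short edge down on the ledge and its back flat against the slope. Stand every copper pipe from the cradle end-down in a well of its own in the white holder, all the way to the bottom, and do not disturb the steel cup and the white canister.

Things in the scene. Friction and masses are not known exactly. Their poses are not given: they have to be found in the camera images.
- tile_1_mid (a point): white ceramic tile, 90 x 60 x 8 mm (x, y, z of its frame), lying flat on the bench at the start; the point is its centre, x along its 90 mm length, z through its thickness, either face may be up. 0.11 kg. The three tiles are alike; one may be absent (None)
- tile_2_mid (a point): white ceramic tile, 90 x 60 x 8 mm (x, y, z of its frame), lying flat on the bench at the start; the point is its centre, x along its 90 mm length, z through its thickness, either face may be up. 0.11 kg. The three tiles are alike; one may be absent (None)
- tile_3_mid (a point): white ceramic tile, 90 x 60 x 8 mm (x, y, z of its frame), lying flat on the bench at the start; the point is its centre, x along its 90 mm length, z through its thickness, either face may be up. 0.11 kg. The three tiles are alike; one may be absent (None)
- pipe_1_mid (a point): copper pipe, 190 mm long, 21 mm in diameter, 0.11 kg; the point is the middle of its axis, y along its length. At the start it lies in the cradle at 45 degrees, top end away from the robot. The two are alike
- pipe_2_mid (a point): copper pipe, 190 mm long, 21 mm in diameter, 0.11 kg; the point is the middle of its axis, y along its length. At the start it lies in the cradle at 45 degrees, top end away from the robot. The two are alike
- rest_1: backrest 1 of the stand (1 to 3 from left to right): a plate 36 mm wide and 98 mm long, rising at 40 degrees away from the robot. Origin: middle of the inner corner of backrest and ledge, 19 mm above the bench; x up the slope, y left along the ledge, z square out of the backrest (up and towards the robot). A tile resting there has its centre at x 45, y 0, z 4 mm
- rest_2: backrest 2 of the stand (1 to 3 from left to right): a plate 36 mm wide and 98 mm long, rising at 40 degrees away from the robot. Origin: middle of the inner corner of backrest and ledge, 19 mm above the bench; x up the slope, y left along the ledge, z square out of the backrest (up and towards the robot). A tile resting there has its centre at x 45, y 0, z 4 mm
- rest_3: backrest 3 of the stand (1 to 3 from left to right): a plate 36 mm wide and 98 mm long, rising at 40 degrees away from the robot. Origin: middle of the inner corner of backrest and ledge, 19 mm above the bench; x up the slope, y left along the ledge, z square out of the backrest (up and towards the robot). A tile resting there has its centre at x 45, y 0, z 4 mm
- stand: grey drying stand, fixed, base 105 x 280 x 8 mm (x, y, z), origin at the centre of its underside, with three backrests 100 mm apart. Each has a ledge that stands 17 mm out from it, with a bead 3.5 mm high along its edge that leaves 13 mm for a tile's foot. The backrests are narrower than a tile, so fingers pass on both sides of them
- holder: white upright pipe holder, a block 60 x 116 x 66 mm (x, y, z), 0.9 kg, standing loose on the bench; the origin is the centre of its underside, z up. Two square wells 29 mm wide open at its top at y = +29 and -29 mm, 58 mm deep (their floor is 8 mm above the origin), with a 3 mm chamfer at the mouth. A pipe fully down in it has its middle 103 mm and its top 198 mm above the origin
- cradle: aluminium cradle, fixed, with two inclined places for pipes at y = +30 and -30 mm; base 150 x 120 mm, 175 mm high with pipes; origin at the centre of its underside, x away from the robot. It holds a pipe from below, 20 and 165 mm from the lower end, by saddles 14 mm long and 34 mm wide whose cheeks rise 13 mm beside it; in between, the pipe's sides are free
- cup: steel cup, 45 mm across, 52 mm high; a bystander; origin at the centre of its underside
- canister: white canister with steel lid, 54 mm across, 92 mm high; a bystander; origin at the centre of its underside

How it is judged:
At the end, for the whole second after the job is handed in: Each tile present lies on its own backrest: centre within 8 mm along the slope, 12 mm sideways and 3.5 mm off it of the resting place, flat within 0.1 rad, lengthwise within 0.2 rad. Each pipe present stands in the holder, middle under 110 mm above its underside, upright within 0.2 rad; all at rest (((x of tile_1_mid in the frame of rest_1 between 0.037 and 0.053 m and y of tile_1_mid in the frame of rest_1 between -0.012 and 0.012 m and z of tile_1_mid in the frame of rest_1 between 0.0005 and 0.0075 m and angle between the z axis of tile_1_mid and the z axis of rest_1, either way round below 0.1 rad and angle between the x axis of tile_1_mid and the x axis of rest_1, either way round below 0.2 rad) or (x of tile_1_mid in the frame of rest_2 between 0.037 and 0.053 m and y of tile_1_mid in the frame of rest_2 between -0.012 and 0.012 m and z of tile_1_mid in the frame of rest_2 between 0.0005 and 0.0075 m and angle between the z axis of tile_1_mid and the z axis of rest_2, either way round below 0.1 rad and angle between the x axis of tile_1_mid and the x axis of rest_2, either way round below 0.2 rad) or (x of tile_1_mid in the frame of rest_3 between 0.037 and 0.053 m and y of tile_1_mid in the frame of rest_3 between -0.012 and 0.012 m and z of tile_1_mid in the frame of rest_3 between 0.0005 and 0.0075 m and angle between the z axis of tile_1_mid and the z axis of rest_3, either way round below 0.1 rad and angle between the x axis of tile_1_mid and the x axis of rest_3, either way round below 0.2 rad)) and ((x of tile_2_mid in the frame of rest_1 between 0.037 and 0.053 m and y of tile_2_mid in the frame of rest_1 between -0.012 and 0.012 m and z of tile_2_mid in the frame of rest_1 between 0.0005 and 0.0075 m and angle between the z axis of tile_2_mid and the z axis of rest_1, either way round below 0.1 rad and angle between the x axis of tile_2_mid and the x axis of rest_1, either way round below 0.2 rad) or (x of tile_2_mid in the frame of rest_2 between 0.037 and 0.053 m and y of tile_2_mid in the frame of rest_2 between -0.012 and 0.012 m and z of tile_2_mid in the frame of rest_2 between 0.0005 and 0.0075 m and angle between the z axis of tile_2_mid and the z axis of rest_2, either way round below 0.1 rad and angle between the x axis of tile_2_mid and the x axis of rest_2, either way round below 0.2 rad) or (x of tile_2_mid in the frame of rest_3 between 0.037 and 0.053 m and y of tile_2_mid in the frame of rest_3 between -0.012 and 0.012 m and z of tile_2_mid in the frame of rest_3 between 0.0005 and 0.0075 m and angle between the z axis of tile_2_mid and the z axis of rest_3, either way round below 0.1 rad and angle between the x axis of tile_2_mid and the x axis of rest_3, either way round below 0.2 rad)) and ((x of tile_3_mid in the frame of rest_1 between 0.037 and 0.053 m and y of tile_3_mid in the frame of rest_1 between -0.012 and 0.012 m and z of tile_3_mid in the frame of rest_1 between 0.0005 and 0.0075 m and angle between the z axis of tile_3_mid and the z axis of rest_1, either way round below 0.1 rad and angle between the x axis of tile_3_mid and the x axis of rest_1, either way round below 0.2 rad) or (x of tile_3_mid in the frame of rest_2 between 0.037 and 0.053 m and y of tile_3_mid in the frame of rest_2 between -0.012 and 0.012 m and z of tile_3_mid in the frame of rest_2 between 0.0005 and 0.0075 m and angle between the z axis of tile_3_mid and the z axis of rest_2, either way round below 0.1 rad and angle between the x axis of tile_3_mid and the x axis of rest_2, either way round below 0.2 rad) or (x of tile_3_mid in the frame of rest_3 between 0.037 and 0.053 m and y of tile_3_mid in the frame of rest_3 between -0.012 and 0.012 m and z of tile_3_mid in the frame of rest_3 between 0.0005 and 0.0075 m and angle between the z axis of tile_3_mid and the z axis of rest_3, either way round below 0.1 rad and angle between the x axis of tile_3_mid and the x axis of rest_3, either way round below 0.2 rad)) and distance between tile_1_mid and tile_2_mid above 0.06 m and distance between each of tile_2_mid, tile_1_mid and tile_3_mid above 0.06 m and x of pipe_1_mid in the frame of holder between -0.02 and 0.02 m and y of pipe_1_mid in the frame of holder between -0.055 and 0.055 m and z of pipe_1_mid in the frame of holder between 0.09 and 0.11 m and angle between the y axis of each of pipe_1_mid, pipe_2_mid and the z axis of holder, either way round below 0.2 rad and x of pipe_2_mid in the frame of holder between -0.02 and 0.02 m and y of pipe_2_mid in the frame of holder between -0.055 and 0.055 m and z of pipe_2_mid in the frame of holder between 0.09 and 0.11 m and angle between holder's own z axis and vertical below 0.06 rad and linear speed of each of tile_1, tile_2, tile_3, pipe_1, pipe_2 below 0.02 m/s); the robot touches nothing.
It fails at once if the cup is pushed more than 5 cm or knocked over (distance of cup from where it was at the start of the episode above 0.05 m or angle between cup's own z axis and vertical above 0.5 rad).
It fails at once if the canister is pushed more than 5 cm or knocked over (distance of canister from where it was at the start of the episode above 0.05 m or angle between canister's own z axis and vertical above 0.5 rad).
Of tile_1, tile_2, tile_3 only 2 to 3 are there at a start; the rules pass over those that are not, and their reading is None.
At some moment in a run one of holder may be knocked a few centimetres aside while the robot is not near it.
It also fails if it takes over 208 s, if anything falls off the work surface, if the arm or the gripper's body presses on something with over 40 N, if the wrist force passes 120 N, or if a joint passes its speed limit or range.

## Working session

There is one attempt and no reset: what is moved stays moved. The work goes in short steps, Python scripts to look and compute and a shell command to move; the robot and the scene stay as the last step left them, time stands still between calls to the robot, and variables do not carry over. Pictures are saved under pics/ and viewed, at most 14 in all, crops included, and the job is handed in when it is done.

```bash
ls; mkdir -p pics
python3 - <<'E'
from plant import r,cams
import cv2,numpy as np
np.set_printoptions(precision=4,suppress=True)
print(r.get_state(),r.pinch_z)
for n in("scene","top","wrist"):
    s=cams.snapshot(n);cv2.imwrite(f"pics/{n}0.png",s["img"][:,:,::-1])
    print(n,{k:v for k,v in s.items() if k!="img"})
E
```

```text
pics
{'clock': 0.0, 'q': array([-1.2122,  0.69  , -0.1945,  1.5663,  0.1573,  0.9025, -0.2151]), 'qd': array([ 0.0008, -0.0017, -0.0001, -0.0007,  0.0008, -0.0009, -0.0007]), 'joint_torque': array([  0.0005, -52.7569,  -1.267 , -15.3418,  -0.0527,   0.0067,
         0.0002]), 'tool_pos': array([0.1993, 0.5917, 0.2379]), 'eef_rot': array([ 0.1616,  0.9869, -0.0009, -0.0001]), 'contact_force': array([ 0.3297, -0.679 , -0.6746]), 'moment': array([-0.006 , -0.0185, -0.0434]), 'finger_force': 0.0, 'opening': 0.9982143427592217} 0.0187
scene {'camera_matrix': array([[491.7458,   0.    , 322.0526],
       [  0.    , 491.7458, 199.0777],
       [  0.    ,   0.    ,   1.    ]]), 'camera_from_world': array([[-0.5409, -0.8411, -0.006 ,  0.2077],
       [ 0.5991, -0.3903,  0.6991, -0.3553],
       [-0.5903,  0.3746,  0.715 , -1.4934],
       [ 0.    ,  0.    ,  0.    ,  1.    ]])}
top {'camera_matrix': array([[415.9185,   0.    , 320.1429],
       [  0.    , 415.9185, 199.4648],
       [  0.    ,   0.    ,   1.    ]]), 'camera_from_world': array([[-0.0299, -0.9996,  0.0005, -0.0422],
       [ 0.9841, -0.0293,  0.1751, -0.4937],
       [-0.1751,  0.0057,  0.9845, -1.4234],
       [ 0.    ,  0.    ,  0.    ,  1.    ]])}
wrist {'camera_matrix': array([[335.176 ,   0.    , 317.4837],
       [  0.    , 335.176 , 198.3179],
       [  0.    ,   0.    ,   1.    ]]), 'tool_from_camera': array([[-0.0001,  0.9547,  0.2975,  0.0774],
       [ 1.    ,  0.0002, -0.0004, -0.0003],
       [-0.0005,  0.2975, -0.9547, -0.1466],
       [ 0.    ,  0.    ,  0.    ,  1.    ]])}
```

View pics/top0.png

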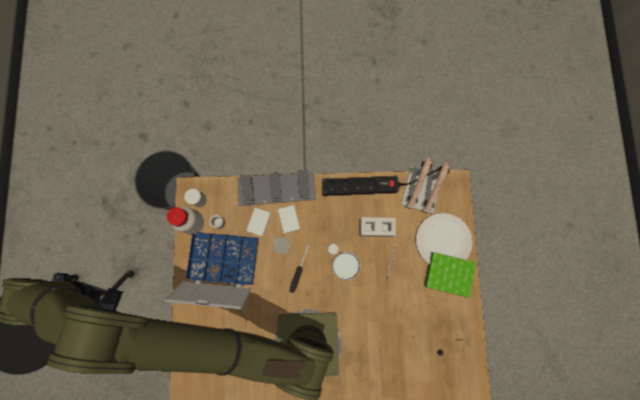

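View pics/scene0.png

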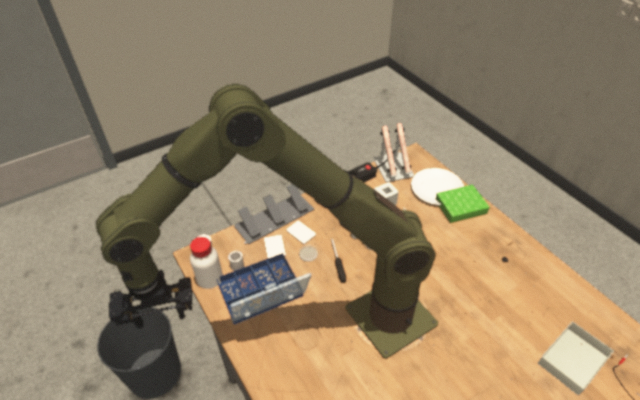

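The top view shows the stand at about (276,188), tiles at (258,221) and (289,219), the holder at (378,226), the cradle with its pipes at (425,188), the cup at (217,221) and the canister at (193,197). A third tile could be hidden under the arm. Next I'll convert these pixels to world positions and write helpers.

```bash
cat > h.py <<'E'
from plant import r,cams
import cv2,numpy as np
from scipy.spatial.transform import Rotation as R
np.set_printoptions(precision=4,suppress=True)
D=np.diag([1,-1,-1.])
def snap(n,f=None):
    s=r.get_state(); p=cams.snapshot(n)
    if f: cv2.imwrite(f"pics/{f}.png",p["img"][:,:,::-1])
    if n=="wrist":
        T=np.eye(4);T[:3,:3]=R.from_quat(s["eef_rot"]).as_matrix();T[:3,3]=s["tool_pos"]
        p["camera_from_world"]=np.linalg.inv(T@p["tool_from_camera"])
    return p
def pix(p,uv,z):
    "pixels -> world points on plane height z"
    W=np.linalg.inv(p["camera_from_world"]);uv=np.atleast_2d(np.float64(uv))
    d=(W[:3,:3]@D@np.linalg.inv(p["camera_matrix"])@np.c_[uv,np.ones(len(uv))].T).T
    return W[:3,3]+d*((z-W[2,3])/d[:,2:])
def proj(p,X):
    X=np.atleast_2d(np.float64(X));C=p["camera_from_world"]
    c=(X@C[:3,:3].T+C[:3,3])@D@p["camera_matrix"].T
    return c[:,:2]/c[:,2:]
def toolrot(yaw,tilt):
    "tool pointing down, leaned forward by tilt about the horizontal closing line; yaw = heading of lean (deg)"
    a,t=np.radians([yaw,tilt])
    z=np.array([np.cos(a)*np.sin(t),np.sin(a)*np.sin(t),-np.cos(t)])
    x=np.array([np.cos(a)*np.cos(t),np.sin(a)*np.cos(t),np.sin(t)])  # uphill side
    return np.c_[x,np.cross(z,x),z]
def go(pos,M,flip=None):
    "shift (mm, in present tool axes) then turn (deg) from measured pose to target TCP pose"
    s=r.get_state();A=R.from_quat(s["eef_rot"])
    best=None
    for f in ([flip] if flip is not None else [0,1]):
        B=R.from_matrix(M)*R.from_rotvec([0,0,np.pi*f])
        rv=(A.inv()*B).as_rotvec(degrees=True)
        if best is None or np.linalg.norm(rv)<np.linalg.norm(best[0]): best=(rv,B,f)
    rv,B,f=best;d=(np.array(pos)-s["tool_pos"])*1000
    print("t",s["clock"],"pos",s["tool_pos"],"q7",s["q"][6],"flip",f,"\n shift-first",A.inv().apply(d).round(1)," turn",rv.round(1)," turn-first shift",B.inv().apply(d).round(1))
def st():
    s=r.get_state();print("t",s["clock"],s["tool_pos"],R.from_quat(s["eef_rot"]).as_matrix().round(3).tolist(),"F",s["contact_force"],"op",s["opening"]*88,s["finger_force"],"q",s["q"])
E
python3 - <<'E'
from h import *
p=snap("top")
for n,uv,z in[("tileA",(258,221),.008),("tileB",(289,219),.008),("holder",(378,226),.066),("stand",(276,188),.03),("cradlebase",(420,195),0),("pipe ends hi",(428,162),.16),("hi2",(445,168),.16),("lo",(412,200),.03),("lo2",(430,207),.03),("cup",(217,221),.05),("can",(193,197),.09),("disc",(281,246),0),("lidtop",(205,295),.1)]:
    print(n,pix(p,uv,z)[0])
im=p["img"][:,:,::-1]
c=cv2.resize(im[140:310,150:490],None,fx=2.3,fy=2.3,interpolation=cv2.INTER_CUBIC);cv2.imwrite("pics/topc.png",c)
E
```

```text
tileA [0.4268 0.1676 0.008 ]
tileB [0.4307 0.0565 0.008 ]
holder [ 0.3898 -0.2526  0.066 ]
stand [0.5409 0.0996 0.03  ]
cradlebase [ 0.5056 -0.4211  0.    ]
pipe ends hi [ 0.5863 -0.4153  0.16  ]
hi2 [ 0.5643 -0.4697  0.16  ]
lo [ 0.4829 -0.3838  0.03  ]
lo2 [ 0.4558 -0.4459  0.03  ]
cup [0.4257 0.304  0.05  ]
can [0.5054 0.3773 0.09  ]
disc [0.3358 0.0872 0.    ]
lidtop [0.1775 0.3275 0.1   ]
```

View pics/topc.png

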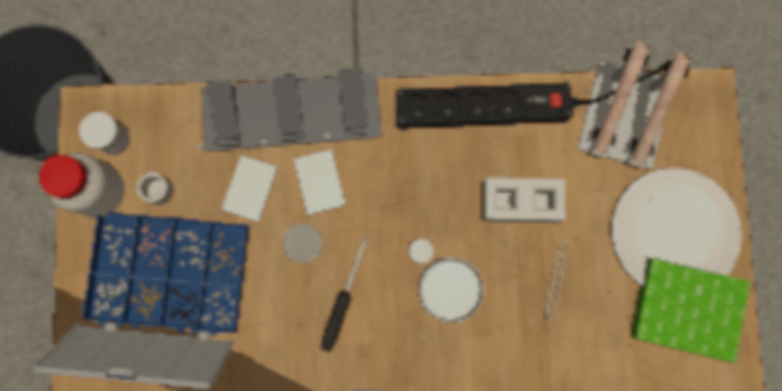

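The crop shows two tiles lying flat, the stand, the holder with two wells, and the cradle with two pipes. I'll move above the tiles.

```bash
python3 -c "
from h import *
go([.40,.11,.28],toolrot(0,0))"
```

```text
t 0.2 pos [0.1993 0.592  0.2383] q7 -0.21509950887873253 flip 1 
 shift-first [-343.9 -392.8  -41.3]  turn [ -0.1  -0.  -18.6]  turn-first shift [-200.7 -482.   -41.7]
```

```bash
python3 -m pendant '[[-1,[-49,-56,-6],[0,0,0]],[-1,[-49,-56,-6],[0,0,0]],[-1,[-49,-56,-6],[0,0,0]],[-1,[-49,-56,-6],[0,0,0]],[-1,[-49,-56,-6],[0,0,0]],[-1,[-49,-56,-6],[0,0,0]],[-1,[-50,-57,-5],[0,0,0]],[-1,[0,0,0],[0,0,-9]]]' 20; python3 -m pendant '[[-1,[0,0,0],[0,0,-9.6]],[-1,[0,0,0],[0,0,0]],[-1,[0,0,0],[0,0,0]]]'
python3 - <<'E'
from h import *
st(); p=snap("wrist","w1"); snap("top","t1")
g=p["img"].astype(int); m=((g.min(2)>150)&(g.max(2)-g.min(2)<40)).astype(np.uint8)
m=cv2.morphologyEx(m,cv2.MORPH_OPEN,np.ones((5,5)))
cs,_=cv2.findContours(m,cv2.RETR_EXTERNAL,cv2.CHAIN_APPROX_NONE)
for c in cs:
    if cv2.contourArea(c)<800: continue
    w=pix(p,c[:,0],.008)[:,:2]*1000
    print(c[:,0].mean(0),cv2.minAreaRect(w.astype(np.float32)),cv2.contourArea(w.astype(np.float32)))
E
```

```text
clock: 1.2
tool_pos: [0.3685, 0.1845, 0.2731]
eef_rot: [0.087, 0.996, -0.001, 0.0]
contact_force: [-0.1, 0.8, 0.0]
opening: 1.005
finger_force: 0.0
clock: 1.58
tool_pos: [0.3669, 0.1897, 0.2729]
eef_rot: [0.001, 1.0, 0.0, -0.0]
contact_force: [-0.7, -0.1, -0.5]
opening: 1.003
finger_force: 0.0
t 1.575 [0.3669 0.1897 0.2729] [[-1.0, 0.003, -0.0], [0.003, 1.0, 0.0], [0.0, 0.0, -1.0]] F [-0.7081 -0.1395 -0.5011] op 88.26274634456891 0.0 q [-0.3416  0.3787 -0.3463  2.113   0.2006  0.6804  0.7462]
[532.3456 227.5346] ((458.89434814453125, 472.3196105957031), (58.456268310546875, 102.94683074951172), 35.83078384399414) 2938.380162289832
[293.9848 221.4773] ((446.0941162109375, 159.73162841796875), (58.90470504760742, 46.449378967285156), 70.0890884399414) 1995.6888108330313
[216.1117 208.1214] ((432.7726745605469, 57.940948486328125), (89.11952209472656, 59.182952880859375), 13.098736763000488) 5035.579210955038
[23.9333 65.6103] ((259.04095458984375, -144.12258911132812), (57.0855598449707, 86.21627807617188), 74.10438537597656) 3870.9690445286687
```

View pics/w1.png

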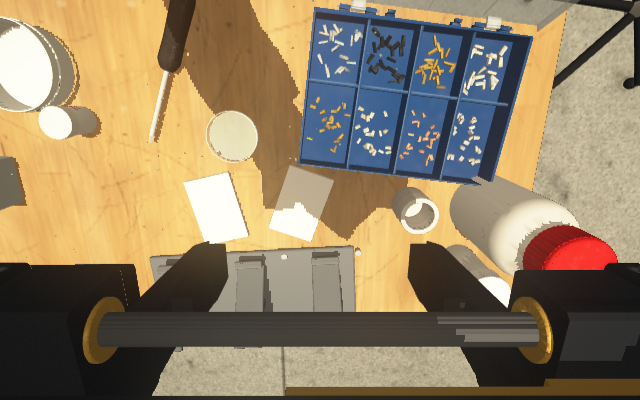

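The two tiles show at (216,208) in light and (300,203) in shadow. The stand is at the bottom, partly hidden by the gripper. I'll lean the tool forward to see the stand clearly.

```bash
python3 -c "
from h import *
st()
go([.40,.10,.24],toolrot(0,28),1)"
```

```text
t 1.675 [0.3669 0.1898 0.273 ] [[-1.0, 0.001, 0.0], [0.001, 1.0, -0.0], [-0.0, -0.0, -1.0]] F [0.0238 0.5883 0.5011] op 88.1245050519793 0.0 q [-0.342   0.3786 -0.3463  2.113   0.2008  0.6804  0.7471]
t 1.675 pos [0.3669 0.1898 0.273 ] q7 0.7470739661206155 flip 1 
 shift-first [-33.3 -89.8  33. ]  turn [ -0.  -28.   -0.1]  turn-first shift [-13.8 -89.8  44.7]
```

```bash
python3 -m pendant '[[-1,[-11,-30,10],[0,0,0]],[-1,[-11,-30,10],[0,0,0]],[-1,[-11,-30,10],[0,0,0]],[-1,[0,0,0],[0,-9,0]],[-1,[0,0,0],[0,-9,0]],[-1,[0,0,0],[0,-10,0]],[-1,[0,0,0],[0,0,0]],[-1,[0,0,0],[0,0,0]]]'
python3 - <<'E'
from h import *
st(); p=snap("wrist","w2"); np.savez("w2.npz",C=p["camera_from_world"],K=p["camera_matrix"])
E
```

```text
clock: 2.68
tool_pos: [0.3964, 0.0843, 0.2368]
eef_rot: [0.004, 0.991, -0.026, 0.133]
contact_force: [0.0, -0.4, 0.7]
opening: 1.001
finger_force: 0.0
t 2.675 [0.3964 0.0843 0.2368] [[-0.965, 0.016, 0.262], [0.002, 0.999, -0.053], [-0.263, -0.051, -0.963]] F [ 0.0298 -0.4235  0.6837] op 88.09904027910834 0.0 q [-0.4749  0.3655  0.0256  2.4145  0.8234  0.2106  0.3146]
```

View pics/w2.png

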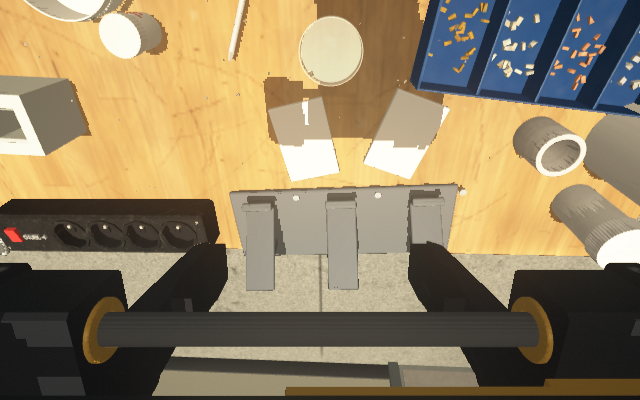

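Run:
```python
from h import *
print([a for a in dir(r) if a[0]!='_'])
im=cv2.imread("pics/w2.png")[178:298,222:466]
cv2.imwrite("pics/w2c.png",cv2.resize(im,None,fx=3.25,fy=3.25,interpolation=cv2.INTER_CUBIC))
```

```text
['Unreachable', 'finish_job', 'get_state', 'pinch_z']
```

View pics/w2c.png

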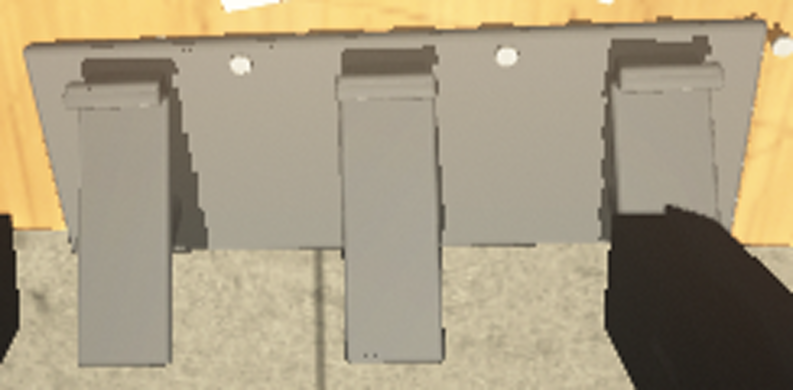

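```bash
cat > stand.py <<'E'
from h import *
from scipy.optimize import least_squares
def restframe(x,y,yaw,k=2):
    a,t=yaw,np.radians(40);c,s=np.cos(a),np.sin(a)
    Y=np.array([-s,c,0]);F=np.array([c,s,0]);Z=np.array([0,0,1.])
    M=np.c_[F*np.cos(t)+Z*np.sin(t),Y,-F*np.sin(t)+Z*np.cos(t)]
    return np.array([x,y,.019])+Y*.1*(2-k),M
def fit(p,obs,base):
    def f(v):
        e=[]
        for k,l,uv in obs:
            o,M=restframe(*v[:3],k); e.append(proj(p,o+M@np.array(l))[0]-uv)
        o,M=restframe(*v[:3]);a=v[2];F=np.array([np.cos(a),np.sin(a),0]);Y=M[:,1]
        for ys,uv in base:
            P=np.array([v[0],v[1],0.008])+F*v[3]+Y*ys; e.append(proj(p,P)[0]-uv)
        return np.concatenate(e)
    s=least_squares(f,[.53,.1,0,-.04],loss="soft_l1");return s.x,f(s.x).reshape(-1,2)
E
python3 - <<'E'
from stand import *
d=np.load("w2.npz");p=dict(camera_from_world=d["C"],camera_matrix=d["K"])
obs=[(3,(.098,.018,0),(274,289.7)),(3,(.098,-.018,0),(246.3,290.3)),(2,(.098,-.018,0),(328.8,289.1)),(2,(.098,.018,0),(357.7,289.1)),
(2,(.0035,0,.013),(341.1,208.2)),(3,(.0035,0,.013),(257.4,210.3)),(1,(.0035,0,.013),(428.2,205.1))]
v,e=fit(p,obs,[(-.14,(230,191.8)),(.14,(457.4,184.8))])
print(v,np.degrees(v[2]));print(e.round(1).tolist())
for k in(1,2,3):
    o,M=restframe(*v[:3],k);print(k,o,"tile centre",o+M@[.045,0,.004])
# tile A
q=np.array([(289,165),(333,182),(313,240),(268,227)])
np.savez("stand.npz",v=v)
E
```

```text
[ 0.5108  0.1     0.0527 -0.0183] 3.020456340707364
[[0.7, 0.0], [-1.1, -0.3], [-0.6, 0.1], [1.2, -0.2], [-0.1, -0.2], [0.0, 0.1], [-0.1, 0.5], [-2.0, 0.5], [2.0, -0.1]]
1 [0.5056 0.1998 0.019 ] tile centre [0.5374 0.2015 0.051 ]
2 [0.5108 0.1    0.019 ] tile centre [0.5427 0.1017 0.051 ]
3 [0.5161 0.0001 0.019 ] tile centre [0.5479 0.0018 0.051 ]
```

The stand fit matches to about 1 px. I'll pick tile B with the tool leaned back 18°, so that placing it needs only a 22° lean.

```bash
python3 -c "
from h import *
st()
go([.4328,.0579,.10],toolrot(13.1,-18),1)"
```

```text
t 2.725 [0.3965 0.084  0.2368] [[-0.965, 0.016, 0.263], [0.002, 0.999, -0.053], [-0.263, -0.051, -0.963]] F [-0.3699  0.7837  0.2401] op 87.864839039701 0.0 q [-0.4742  0.3655  0.0254  2.4145  0.8242  0.2106  0.3137]
t 2.725 pos [0.3965 0.084  0.2368] q7 0.31367661023416715 flip 1 
 shift-first [  0.9 -18.5 142.7]  turn [ -2.6  32.7 -14.3]  turn-first shift [-70.3 -33.7 121. ]
```

```bash
python3 -m pendant '[[-1,[0,-5,25],[0,0,0]],[-1,[0,0,0],[-0.6,8,-3.5]],[-1,[0,0,0],[-0.6,8,-3.5]],[-1,[0,0,0],[-0.6,8,-3.5]],[-1,[0,0,0],[-0.6,8,-3.5]],[-1,[0,0,0],[0,0,0]]]'
python3 -c "
from h import *
st()
go([.4328,.0579,.10],toolrot(13.1,-18),1)"
```

```text
clock: 3.48
tool_pos: [0.4106, 0.0708, 0.2007]
eef_rot: [-0.077, 0.993, -0.034, -0.082]
contact_force: [-0.5, -0.3, 0.3]
opening: 1.0
finger_force: 0.0
t 3.475 [0.4106 0.0708 0.2007] [[-0.975, -0.159, -0.157], [-0.148, 0.986, -0.08], [0.168, -0.055, -0.984]] F [-0.4831 -0.2724  0.2715] op 88.02351130003957 0.0 q [ 0.0668  0.6151 -0.5852  2.049   0.4625  0.8032  0.9037]
t 3.475 pos [0.4106 0.0708 0.2007] q7 0.903734193937077 flip 1 
 shift-first [-36.6 -10.7  96.6]  turn [-2.1  8.2 -4.6]  turn-first shift [-48.9 -17.6  90. ]
```

```bash
python3 -m pendant '[[-1,[0,0,0],[-2,8,-4.6]],[-1,[-24,-9,25],[0,0,0]],[-1,[-25,-9,25],[0,0,0]],[-1,[0,0,20],[0,0,0]],[-1,[0,0,0],[0,0,0]],[-1,[0,0,0],[0,0,0]]]'
python3 -c "
from h import *
st()
go([.4328,.0579,.005],toolrot(13.1,-18),1)"
```

```text
clock: 4.22
tool_pos: [0.4367, 0.059, 0.1206]
eef_rot: [-0.116, 0.981, -0.022, -0.154]
contact_force: [0.5, -0.4, 0.4]
opening: 1.0
finger_force: 0.0
t 4.225 [0.4367 0.059  0.1206] [[-0.926, -0.235, -0.296], [-0.222, 0.972, -0.078], [0.306, -0.007, -0.952]] F [ 0.5369 -0.4152  0.4255] op 88.00029781965056 0.0 q [ 0.0893  0.8374 -0.5651  1.9209  0.4969  0.8665  1.0286]
t 4.225 pos [0.4367 0.059  0.1206] q7 1.0285649053159067 flip 1 
 shift-first [-31.5   0.6 111.3]  turn [-0.5  0.2  0.3]  turn-first shift [-31.8  -0.2 111.2]
```

```bash
python3 -m pendant '[[-1,[-8,0,28],[0,0,0]],[-1,[-8,0,28],[0,0,0]],[-1,[-8,0,28],[0,0,0]],[-1,[-5,0,17],[0,0,0]],[-1,[-2.5,0.6,8],[0,0,0]],[-1,[0,0,0],[0,0,0]],[-1,[0,0,0],[0,0,0]]]' 25
python3 -c "
from h import *
go([.4328,.0579,.005],toolrot(13.1,-18),1)"
```

```text
clock: 5.1
tool_pos: [0.4339, 0.0579, 0.007]
eef_rot: [-0.116, 0.981, -0.021, -0.154]
contact_force: [-0.0, 0.2, 0.3]
opening: 1.0
finger_force: 0.0
t 5.1 pos [0.4339 0.0579 0.007 ] q7 0.9268346146685505 flip 1 
 shift-first [0.4 0.2 2.2]  turn [-0.5  0.1  0.3]  turn-first shift [0.4 0.2 2.2]
```

```bash
python3 -m pendant '[[-1,[0,0,2],[0,0,0]],[0.2,[0,0,0],[0,0,0]],[0.2,[0,0,0],[0,0,0]],[0.2,[0,0,0],[0,0,0]],[0.2,[0,0,0],[0,0,0]],[0.2,[0,0,0],[0,0,0]],[0.2,[0,0,0],[0,0,0]]]' 25
python3 -m pendant '[[0.2,[0,0,-20],[0,0,0]],[0.2,[0,0,-30],[0,0,0]],[0.2,[0,0,-40],[0,0,0]],[0.2,[0,0,-40],[0,0,0]],[0.2,[0,0,0],[0,0,0]],[0.2,[0,0,0],[0,0,0]]]'
python3 - <<'E'
from h import *
st(); snap("wrist","w3"); snap("top","t3")
a=cv2.imread("pics/w3.png");b=cv2.resize(cv2.imread("pics/t3.png")[150:320,160:460],(640,363));cv2.imwrite("pics/c3.png",np.vstack([a[:230],b]))
v=np.load("stand.npz")["v"];from stand import *
for k in(1,2,3):
    o,M=restframe(*v[:3],k); print(k); go(o+M@[.05,0,.06],toolrot(np.degrees(v[2]),22),1)
E
```

```text
clock: 5.98
tool_pos: [0.4328, 0.0576, 0.0045]
eef_rot: [-0.116, 0.981, -0.021, -0.154]
contact_force: [-0.4, -0.1, 1.0]
opening: 0.675
finger_force: 25.0
clock: 6.72
tool_pos: [0.4706, 0.067, 0.1273]
eef_rot: [-0.116, 0.981, -0.022, -0.155]
contact_force: [-0.1, -0.1, -1.6]
opening: 0.67
finger_force: 25.0
t 6.725 [0.4706 0.067  0.1273] [[-0.925, -0.234, -0.3], [-0.221, 0.972, -0.079], [0.31, -0.007, -0.951]] F [-0.057  -0.1238 -1.6306] op 58.973103867327666 24.992453455924988 q [ 0.0849  0.8595 -0.5751  1.8096  0.4773  0.9569  1.0662]
1
t 6.825 pos [0.4701 0.067  0.1269] q7 1.0664256294351526 flip 1 
 shift-first [-71.1 121.1   7.2]  turn [ -0.  -40.   10.8]  turn-first shift [-27.9 130.8  43.4]
2
t 6.825 pos [0.4701 0.067  0.1269] q7 1.0664256294351526 flip 1 
 shift-first [-53.9  22.8  13.6]  turn [ -0.  -40.   10.8]  turn-first shift [-27.9  30.8  43.4]
3
t 6.825 pos [0.4701 0.067  0.1269] q7 1.0664256294351526 flip 1 
 shift-first [-36.7 -75.5  19.9]  turn [ -0.  -40.   10.8]  turn-first shift [-27.9 -69.2  43.4]
```

View pics/c3.png

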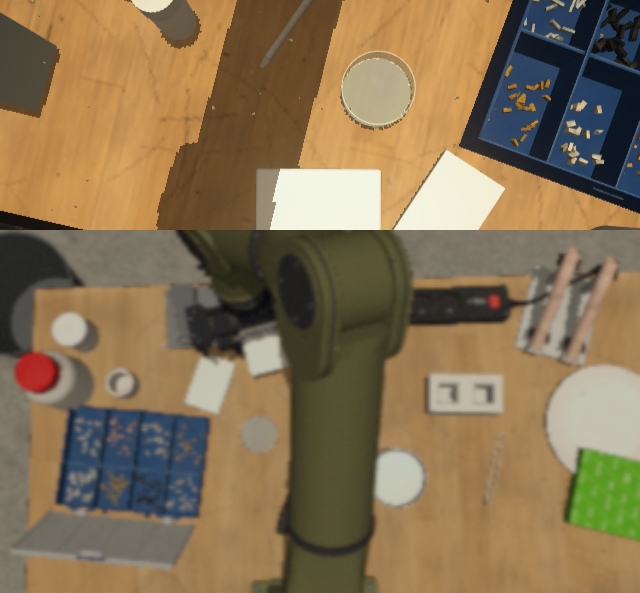

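Tile B is held (59 mm opening) and only tile A remains on the bench, so there are two tiles. B goes to rest 3.

```bash
python3 -m pendant '[[0.2,[0,0,0],[0,-8,2.2]],[0.2,[0,0,0],[0,-8,2.2]],[0.2,[0,0,0],[0,-8,2.2]],[0.2,[0,0,0],[0,-8,2.2]],[0.2,[0,0,0],[0,-8,2.2]],[0.2,[0,0,0],[0,0,0]],[0.2,[0,0,0],[0,0,0]]]'
cat > rest.py <<'E'
from stand import *
import sys
v=np.load("stand.npz")["v"];st()
k=int(sys.argv[1]);o,M=restframe(*v[:3],k)
for h in sys.argv[2:]: print(h);go(o+M@[.048,0,float(h)],toolrot(np.degrees(v[2]),22),1)
E
python3 rest.py 3 .06 .006
```

```text
clock: 7.7
tool_pos: [0.4649, 0.0505, 0.1242]
eef_rot: [-0.051, 0.995, -0.03, 0.078]
contact_force: [-1.1, 0.6, -1.2]
opening: 0.68
finger_force: 25.0
t 7.7 [0.4649 0.0505 0.1242] [[-0.983, -0.097, 0.158], [-0.106, 0.993, -0.053], [-0.151, -0.068, -0.986]] F [-1.0895  0.641  -1.2182] op 59.82283158862327 24.992961287498474 q [-0.083   0.6875 -0.2987  2.2711  1.3506  0.2925  0.0482]
.06
t 7.7 pos [0.4649 0.0505 0.1242] q7 0.048223565003666896 flip 1 
 shift-first [-38.9 -53.   38.4]  turn [ -3.1 -13.2   3.5]  turn-first shift [-32.6 -53.   43.8]
.006
t 7.7 pos [0.4649 0.0505 0.1242] q7 0.048223565003666896 flip 1 
 shift-first [-66.9 -51.7  84.5]  turn [ -3.1 -13.2   3.5]  turn-first shift [-49.3 -53.   95.1]
```

```bash
python3 -m pendant '[[0.2,[-13,-18,12],[0,0,0]],[0.2,[-13,-18,12],[0,0,0]],[0.2,[-13,-18,12],[0,0,0]],[0.2,[0,0,0],[-0.7,-4.5,1]],[0.2,[0,0,0],[-0.7,-4.5,1]],[0.2,[0,0,0],[-0.7,-4.5,1]],[0.2,[0,0,0],[0,0,0]],[0.2,[0,0,0],[0,0,0]]]'
python3 rest.py 3 .06 .006
```

```text
clock: 8.7
tool_pos: [0.5149, -0.0079, 0.0979]
eef_rot: [-0.036, 0.986, -0.023, 0.159]
contact_force: [-0.6, -0.0, -1.0]
opening: 0.673
finger_force: 25.0
t 8.7 [ 0.5149 -0.0079  0.0979] [[-0.947, -0.063, 0.314], [-0.078, 0.996, -0.033], [-0.311, -0.056, -0.949]] F [-0.5991 -0.048  -1.0355] op 59.18064392432539 24.993159770965576 q [ 0.1887  0.8022 -0.4988  2.3047  2.0593  0.4802 -0.5122]
.06
t 8.7 pos [ 0.5149 -0.0079  0.0979] q7 -0.5121511544740912 flip 1 
 shift-first [0.5 8.  1.5]  turn [-2.8 -3.8  1.7]  turn-first shift [0.9 7.9 1.8]
.006
t 8.7 pos [ 0.5149 -0.0079  0.0979] q7 -0.5121511544740912 flip 1 
 shift-first [-19.6  10.   51.6]  turn [-2.8 -3.8  1.7]  turn-first shift [-15.8   7.9  53.2]
```

```bash
python3 -m pendant '[[0.2,[0,0,0],[-2.8,-3.8,1.7]],[0.2,[1,8,2],[0,0,0]],[0.2,[0,0,0],[0,0,0]],[0.2,[0,0,0],[0,0,0]]]'
python3 rest.py 3 .06 .006
python3 - <<'E'
from h import *
snap("wrist","w4"); p=snap("scene"); c=proj(p,[.53,0,.08])[0].astype(int);print(c)
a=p["img"][:,:,::-1][max(c[1]-60,0):c[1]+60,c[0]-80:c[0]+80]; b=cv2.imread("pics/w4.png")[150:]
cv2.imwrite("pics/c4.png",np.vstack([b,cv2.resize(a,(640,480))[60:400]]))
E
```

```text
clock: 9.2
tool_pos: [0.5146, 0.0015, 0.0961]
eef_rot: [-0.027, 0.981, 0.005, 0.191]
contact_force: [0.1, -0.2, -2.1]
opening: 0.667
finger_force: 25.0
t 9.2 [0.5146 0.0015 0.0961] [[-0.925, -0.055, 0.375], [-0.051, 0.998, 0.02], [-0.376, -0.0, -0.927]] F [ 0.0933 -0.2258 -2.1189] op 58.73595627385945 24.993318915367126 q [ 0.2794  0.8502 -0.6335  2.3628  2.2214  0.6037 -0.6672]
.06
t 9.2 pos [0.5146 0.0015 0.0961] q7 -0.6672224148890502 flip 1 
 shift-first [ 0.5 -1.5  0.1]  turn [0.  0.1 0.1]  turn-first shift [ 0.5 -1.5  0.1]
.006
t 9.2 pos [0.5146 0.0015 0.0961] q7 -0.6672224148890502 flip 1 
 shift-first [-16.1  -1.5  51.5]  turn [0.  0.1 0.1]  turn-first shift [-16.2  -1.5  51.4]
[299 193]
```

View pics/c4.png

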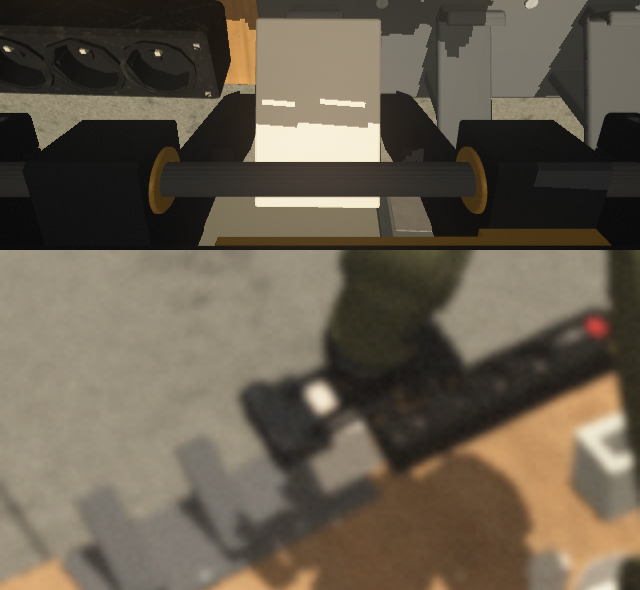

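The tile is held square, with its near edge at row ~169 and far edge at ~357, over rest 3. I'll check its in-hand position against the projection.

Run:
```python
from stand import *
from scipy.optimize import least_squares
p=snap("wrist");s=r.get_state();v=np.load("stand.npz")["v"];o,M=restframe(*v[:3],3)
T=R.from_quat(s["eef_rot"]).as_matrix()
uv=np.array([(256,168.5),(380,169.5),(379.5,357),(256,356)])
# near edge y: image left=-y ; tile in rest-like frame, upper face z=+4
L=np.array([(-.045,-.03,.004),(-.045,.03,.004),(.045,.03,.004),(.045,-.03,.004)])
def f(v):
    Mt=M@R.from_rotvec([0,v[3],v[4]]).as_matrix()
    return (proj(p,s["tool_pos"]+M@v[:3]+L@Mt.T)-uv).ravel()
q=least_squares(f,np.zeros(5));print("offset of tile centre from TCP in rest axes mm",q.x[:3]*1e3,"pitch,yaw deg",np.degrees(q.x[3:]),f(q.x).round(1))
```

```text
offset of tile centre from TCP in rest axes mm [ 1.0766  0.2418 -2.5068] pitch,yaw deg [ 0.1783 -0.1332] [ 0.1  0.5  0.3 -0.   0.4 -0.6 -0.8  0.1]
```

```bash
python3 -m pendant '[[0.2,[-2.4,-1.5,-0.8],[0,0,0]],[0.2,[-5,0,15],[0,0,0]],[0.2,[-5,0,15],[0,0,0]],[0.2,[-3,0,10],[0,0,0]],[0.2,[-1.8,0,5.5],[0,0,0]],[0.2,[-1,0,3],[0,0,0]],[0.2,[0,0,0],[0,0,0]],[0.2,[0,0,0],[0,0,0]]]'
cat > inrest.py <<'E'
from stand import *
import sys
v=np.load("stand.npz")["v"];o,M=restframe(*v[:3],int(sys.argv[1]));s=r.get_state()
print("TCP in rest mm",M.T@(s["tool_pos"]-o)*1e3,"F",s["contact_force"])
E
python3 inrest.py 3
```

```text
clock: 10.35
tool_pos: [0.5485, 0.001, 0.0587]
eef_rot: [-0.026, 0.981, 0.006, 0.191]
contact_force: [-0.0, -0.6, -2.0]
opening: 0.675
finger_force: 25.0
TCP in rest mm [50.3364 -0.8374  9.5826] F [-0.0492 -0.5714 -1.9887]
```

```bash
python3 -m pendant '[[0.2,[-0.8,0,2.4],[0,0,0]],[0.2,[2,0,0.6],[0,0,0]],[0.2,[2.3,0,0.7],[0,0,0]],[0.2,[0,0,0],[0,0,0]]]'; python3 inrest.py 3
python3 -m pendant '[[-0.6,[0,0,0],[0,0,0]],[-0.6,[0,0,0],[0,0,0]],[-0.6,[0,0,0],[0,0,0]],[-0.6,[0,0,0],[0,0,0]]]'; python3 inrest.py 3
```

```text
clock: 10.85
tool_pos: [0.5464, 0.0008, 0.0535]
eef_rot: [-0.026, 0.981, 0.006, 0.191]
contact_force: [-0.4, 0.5, -1.3]
opening: 0.67
finger_force: 25.0
TCP in rest mm [45.3661 -0.8734  6.9538] F [-0.3586  0.5126 -1.2997]
clock: 11.35
tool_pos: [0.5469, 0.0009, 0.0538]
eef_rot: [-0.026, 0.981, 0.006, 0.191]
contact_force: [0.2, -0.1, -0.5]
opening: 0.8
finger_force: 0.0
TCP in rest mm [45.9556 -0.8425  6.8746] F [ 0.2436 -0.1269 -0.4782]
```

```bash
python3 -m pendant '[[-0.6,[3,0,-10],[0,0,0]],[-0.6,[6,0,-20],[0,0,0]],[-0.6,[12,0,-40],[0,0,0]],[-0.6,[12,0,-40],[0,0,0]],[-0.6,[0,0,0],[0,0,0]],[-0.6,[0,0,0],[0,0,0]]]'
python3 - <<'E'
from stand import *
from scipy.optimize import least_squares
st();p=snap("wrist","w5"); 
v=np.load("stand.npz")["v"];o,M=restframe(*v[:3],3)
im=p["img"].copy()
L=np.array([(-.045,-.03,.004),(-.045,.03,.004),(.045,.03,.004),(.045,-.03,.004)])
q=proj(p,o+(L+[.045,0,.004])@M.T);print(q)
cv2.polylines(im,[np.round(q).astype(int)],True,(255,0,0),1);cv2.imwrite("pics/w5o.png",im[:,:,::-1])
go([.427,.168,.15],toolrot(-20,-18),1)
E
```

```text
clock: 12.1
tool_pos: [0.4758, -0.0031, 0.1433]
eef_rot: [-0.026, 0.981, 0.005, 0.192]
contact_force: [-0.0, -0.5, -0.5]
opening: 0.801
finger_force: 0.0
t 12.1 [ 0.4758 -0.0031  0.1433] [[-0.925, -0.053, 0.376], [-0.049, 0.999, 0.021], [-0.377, 0.001, -0.926]] F [-0.0086 -0.4904 -0.4656] op 70.50716443519408 0.0 q [ 0.2993  0.7199 -0.6568  2.4484  2.1771  0.5531 -0.6776]
[[282.4939 176.6043]
 [355.1659 176.5744]
 [355.3325 285.8353]
 [282.4384 285.8843]]
t 12.15 pos [ 0.4759 -0.003   0.1429] q7 -0.6776147866323133 flip 1 
 shift-first [ 34.3 173.4 -21.4]  turn [ 0.9 39.5 23.5]  turn-first shift [101.5 144.   25.5]
```

View pics/w5o.png

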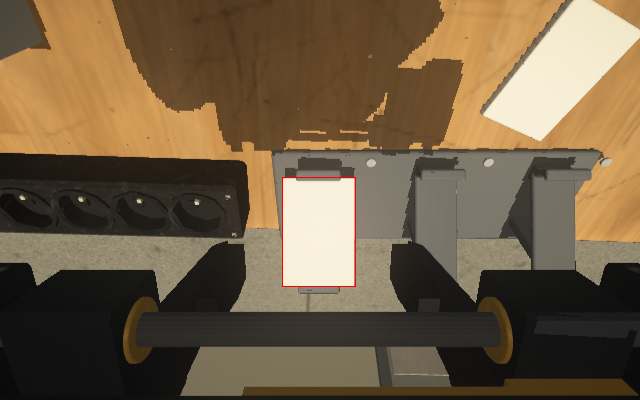

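Tile B sits exactly on the predicted outline. Next, tile A.

```bash
python3 -m pendant '[[-1,[9,43,-15],[0,0,0]],[-1,[9,43,-15],[0,0,0]],[-1,[8,43,-10],[0,0,0]],[-1,[8,44,0],[0,0,0]],[-1,[0,0,0],[0.2,8,4.7]],[-1,[0,0,0],[0.2,8,4.7]],[-1,[0,0,0],[0.2,8,4.7]],[-1,[0,0,0],[0.2,8,4.7]]]'
python3 -m pendant '[[-1,[0,0,0],[0.2,8,4.7]],[-1,[0,0,0],[0,0,0]],[-1,[0,0,0],[0,0,0]]]'
cat > tile.py <<'E'
from h import *
def tiles(p):
    g=p["img"].astype(int); m=((g.min(2)>90)&(g.max(2)-g.min(2)<38)).astype(np.uint8)
    m=cv2.morphologyEx(m,cv2.MORPH_OPEN,np.ones((5,5)))
    for c in cv2.findContours(m,cv2.RETR_EXTERNAL,cv2.CHAIN_APPROX_NONE)[0]:
        if cv2.contourArea(c)<800: continue
        w=pix(p,c[:,0],.008)[:,:2]*1000
        print(c[:,0].mean(0),cv2.minAreaRect(w.astype(np.float32)),cv2.contourArea(w.astype(np.float32)))
E
python3 - <<'E'
from tile import *
st();p=snap("wrist","w6");tiles(p)
go([.427,.168,.10],toolrot(-20,-18),1)
E
```

```text
clock: 13.15
tool_pos: [0.4171, 0.1566, 0.1633]
eef_rot: [0.1, 0.995, -0.001, -0.026]
contact_force: [0.6, -0.5, -1.5]
opening: 0.996
finger_force: 0.0
clock: 13.52
tool_pos: [0.4166, 0.1557, 0.1631]
eef_rot: [0.139, 0.986, 0.003, -0.092]
contact_force: [-1.1, 0.9, 0.0]
opening: 1.002
finger_force: 0.0
t 13.525 [0.4166 0.1557 0.1631] [[-0.944, 0.275, -0.182], [0.274, 0.961, 0.031], [0.183, -0.021, -0.983]] F [-1.1077  0.9259  0.0116] op 88.14875608951175 0.0 q [ 0.0924  0.7697 -0.8096  2.0051  0.5829  0.7877  0.2337]
[360.5789 366.462 ] ((581.0672607421875, 152.42955017089844), (67.66636657714844, 35.368961334228516), 74.7308349609375) 1633.9769390644506
[189.8214 375.8214] ((538.958740234375, -17.142086029052734), (62.25248718261719, 47.774837493896484), 74.8975601196289) 2140.0227818833373
[317.8999 345.2712] ((560.5457153320312, 107.69744873046875), (436.4723815917969, 73.93801879882812), 74.63052368164062) 12414.99189060431
[592.2965 240.625 ] ((518.9573364257812, 397.8997802734375), (82.879638671875, 49.42021942138672), 64.10307312011719) 2671.526095883455
[336.4714 192.2762] ((404.61181640625, 174.7020263671875), (59.20766067504883, 43.76319122314453), 70.26121520996094) 2406.0180729303975
[508.8072 179.6205] ((435.1219482421875, 330.66363525390625), (50.756797790527344, 49.94332504272461), 74.19076538085938) 1995.043525727
[ 12.8285 159.8613] ((287.9096984863281, -106.97561645507812), (31.000526428222656, 102.94900512695312), 67.53565979003906) 2041.9302942878567
[598.1712 149.9181] ((434.7424621582031, 411.1705627441406), (76.63762664794922, 101.48836517333984), 80.35603332519531) 6129.62455208553
t 13.575 pos [0.4163 0.1559 0.1635] q7 0.2340102271800796 flip 1 
 shift-first [-18.4  15.9  60.8]  turn [-2.2  7.5  3.7]  turn-first shift [-25.2  15.   58.5]
```

Run:
```python
from h import *
q=snap("wrist");T=np.eye(4);T[:3,:3]=R.from_quat([.001,1,0,0]).as_matrix();T[:3,3]=[.3669,.1897,.2729]
q["camera_from_world"]=np.linalg.inv(T@q["tool_from_camera"])
c=pix(q,[(289,165),(333,182),(313,240),(268,227)],.008)[:,:2]*1e3
print(c.mean(0),cv2.minAreaRect(c.astype(np.float32)))
a=cv2.imread("pics/w6.png");cv2.imwrite("pics/w6c.png",a[100:300,200:500])
```

```text
[425.8119 167.632 ] ((426.16192626953125, 168.27102661132812), (62.19428634643555, 88.38020324707031), 70.15254211425781)
```

View pics/w6c.png

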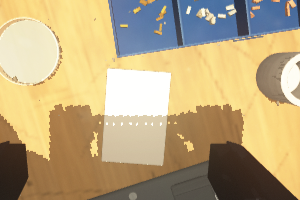

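The tile is complete in the crop, with corners at (107,69), (171,72), (163,166) and (103,160), partly in the gripper's shadow.

Run:
```python
from h import *
p=snap("wrist")
c=pix(p,[(307,169),(371,172),(363,266),(303,260)],.008)[:,:2]*1e3
print(c.mean(0),cv2.minAreaRect(c.astype(np.float32)))
go([.426,.168,.08],toolrot(-19.8,-18),1)
```

```text
[426.169  167.7864] ((426.1647644042969, 167.36215209960938), (59.70590591430664, 90.59159088134766), 70.31659698486328)
t 13.675 pos [0.4164 0.156  0.1639] q7 0.23456879097974223 flip 1 
 shift-first [-21.1  15.9  81.1]  turn [-2.1  7.5  3.5]  turn-first shift [-30.7  14.5  78.3]
```

```bash
python3 -m pendant '[[-1,[0,0,0],[-2.1,7.5,3.5]],[-1,[-15,7,30],[0,0,0]],[-1,[-16,7,30],[0,0,0]],[-1,[0,0,18],[0,0,0]],[-1,[0,0,0],[0,0,0]],[-1,[0,0,0],[0,0,0]]]' 25
python3 -c "
from h import *
go([.426,.168,.0045],toolrot(-19.8,-18),1)"
```

```text
clock: 14.42
tool_pos: [0.4275, 0.1675, 0.0808]
eef_rot: [0.171, 0.973, 0.028, -0.154]
contact_force: [0.4, -0.1, 1.0]
opening: 1.001
finger_force: 0.0
t 14.425 pos [0.4275 0.1675 0.0808] q7 0.25558805191376166 flip 1 
 shift-first [-22.   -0.2  73.1]  turn [ 0.1  0.  -0.1]  turn-first shift [-22.1  -0.1  73.1]
```

```bash
python3 -m pendant '[[-1,[-8,0,26],[0,0,0]],[-1,[-8,0,26],[0,0,0]],[-1,[-4,0,14],[0,0,0]],[-1,[-2,0,6],[0,0,0]],[-1,[0,0,1],[0,0,0]],[-1,[0,0,0],[0,0,0]]]' 25
python3 -m pendant '[[0.2,[0,0,0],[0,0,0]],[0.2,[0,0,0],[0,0,0]],[0.2,[0,0,0],[0,0,0]],[0.2,[0,0,0],[0,0,0]],[0.2,[0,0,0],[0,0,0]],[0.2,[0,0,0],[0,0,0]]]' 25
python3 -m pendant '[[0.2,[0,0,-20],[0,0,0]],[0.2,[0,0,-30],[0,0,0]],[0.2,[0,0,-40],[0,0,0]],[0.2,[0,0,-40],[0,0,0]],[0.2,[0,0,0],[0,0,0]],[0.2,[0,0,0],[0,0,0]]]'
python3 rest.py 1 .06
```

```text
clock: 15.18
tool_pos: [0.4262, 0.168, 0.0044]
eef_rot: [0.172, 0.973, 0.028, -0.154]
contact_force: [-0.3, 0.3, -0.8]
opening: 0.999
finger_force: 0.0
clock: 15.92
tool_pos: [0.4259, 0.1677, 0.0039]
eef_rot: [0.172, 0.973, 0.027, -0.154]
contact_force: [0.8, -0.5, 2.5]
opening: 0.675
finger_force: 25.0
clock: 16.68
tool_pos: [0.4628, 0.1533, 0.1264]
eef_rot: [0.172, 0.973, 0.027, -0.155]
contact_force: [0.5, -0.4, -2.3]
opening: 0.672
finger_force: 25.0
t 16.675 [0.4628 0.1533 0.1264] [[-0.893, 0.342, -0.292], [0.325, 0.94, 0.105], [0.31, -0.001, -0.951]] F [ 0.513  -0.3744 -2.2859] op 59.17677916440681 24.99923050403595 q [ 0.1614  0.9263 -0.8202  1.8193  0.5108  0.8995  0.3539]
.06
t 16.675 pos [0.4628 0.1533 0.1264] q7 0.3538551235562092 flip 1 
 shift-first [-31.   57.7  22. ]  turn [ -0.9 -39.5 -23.5]  turn-first shift [-28.7  44.2  44.6]
```

```bash
python3 -m pendant '[[0.2,[-16,29,0],[0,0,0]],[0.2,[-15,29,0],[0,0,0]],[0.2,[0,0,0],[-0.2,-6.6,-3.9]],[0.2,[0,0,0],[-0.2,-6.6,-3.9]],[0.2,[0,0,0],[-0.2,-6.6,-3.9]],[0.2,[0,0,0],[-0.2,-6.6,-3.9]],[0.2,[0,0,0],[-0.2,-6.6,-3.9]],[0.2,[0,0,0],[-0.2,-6.6,-3.9]]]'
python3 -m pendant '[[0.2,[0,0,0],[0,0,0]],[0.2,[0,0,0],[0,0,0]]]'
python3 rest.py 1 .06
```

```text
clock: 17.68
tool_pos: [0.5155, 0.1921, 0.1148]
eef_rot: [0.006, 0.989, -0.0, 0.151]
contact_force: [0.9, -0.0, -1.8]
opening: 0.676
finger_force: 25.0
clock: 17.92
tool_pos: [0.5175, 0.1921, 0.1152]
eef_rot: [0.008, 0.989, 0.001, 0.151]
contact_force: [0.4, -0.6, -1.5]
opening: 0.674
finger_force: 25.0
t 17.925 [0.5175 0.1921 0.1152] [[-0.954, 0.016, 0.298], [0.016, 1.0, -0.001], [-0.298, 0.004, -0.955]] F [ 0.3788 -0.5581 -1.4906] op 59.336759780612056 24.99921888113022 q [-0.3349  0.7525 -0.3116  2.1583  1.6143  0.3657 -0.5506]
.06
t 17.925 pos [0.5175 0.1921 0.1152] q7 -0.5506093594484303 flip 1 
 shift-first [19.   7.4 14.4]  turn [-1.1 -4.7 -3.8]  turn-first shift [19.6  8.4 13. ]
```

```bash
python3 -m pendant '[[0.2,[9,4,7],[0,0,0]],[0.2,[8,4,7],[0,0,0]],[0.2,[0,0,0],[-1.1,-4.7,-3.8]],[0.2,[0,0,0],[0,0,0]],[0.2,[0,0,0],[0,0,0]]]'
python3 rest.py 1 .06;python3 inrest.py 1
```

```text
clock: 18.55
tool_pos: [0.5067, 0.1998, 0.0974]
eef_rot: [-0.025, 0.981, 0.004, 0.192]
contact_force: [-0.2, -0.1, -0.9]
opening: 0.673
finger_force: 25.0
t 18.55 [0.5067 0.1998 0.0974] [[-0.925, -0.051, 0.376], [-0.047, 0.999, 0.018], [-0.377, -0.001, -0.926]] F [-0.1826 -0.1364 -0.9195] op 59.22406004484963 24.99917507171631 q [-0.3084  0.8137 -0.4305  2.2582  2.0047  0.5488 -0.9147]
.06
t 18.55 pos [0.5067 0.1998 0.0974] q7 -0.91474985151059 flip 1 
 shift-first [3.3 0.1 0.4]  turn [-0.1  0.1 -0.1]  turn-first shift [3.3 0.1 0.4]
TCP in rest mm [51.26   -0.0948 59.3666] F [-0.1826 -0.1364 -0.9195]
```

```bash
python3 -m pendant '[[0.2,[-4,0,15],[0,0,0]],[0.2,[-5,0,15],[0,0,0]],[0.2,[-3,0,10],[0,0,0]],[0.2,[-1.8,0,5],[0,0,0]],[0.2,[-1,0,3],[0,0,0]],[0.2,[0,0,0],[0,0,0]],[0.2,[0,0,0],[0,0,0]]]';python3 inrest.py 1
```

```text
clock: 19.42
tool_pos: [0.5376, 0.2023, 0.0589]
eef_rot: [-0.027, 0.981, 0.005, 0.192]
contact_force: [0.3, -0.5, -1.5]
opening: 0.67
finger_force: 25.0
TCP in rest mm [50.312   0.7815  9.9247] F [ 0.3329 -0.4931 -1.5277]
```

```bash
python3 -m pendant '[[0.2,[-0.9,0,2.7],[0,0,0]],[0.2,[2,0,0.6],[0,0,0]],[0.2,[2.3,0,0.7],[0,0,0]],[0.2,[0,0,0],[0,0,0]]]'; python3 inrest.py 1
python3 -m pendant '[[-0.6,[0,0,0],[0,0,0]],[-0.6,[0,0,0],[0,0,0]],[-0.6,[0,0,0],[0,0,0]],[-0.6,[3,0,-10],[0,0,0]],[-0.6,[6,0,-20],[0,0,0]],[-0.6,[12,0,-40],[0,0,0]],[-0.6,[12,0,-40],[0,0,0]],[-0.6,[0,0,0],[0,0,0]]]'
python3 - <<'E'
from stand import *
p=snap("wrist")
v=np.load("stand.npz")["v"];o,M=restframe(*v[:3],1)
im=p["img"].copy()
L=np.array([(-.045,-.03,.004),(-.045,.03,.004),(.045,.03,.004),(.045,-.03,.004)])
q=proj(p,o+(L+[.045,0,.004])@M.T)
cv2.polylines(im,[np.round(q).astype(int)],True,(255,0,0),1)
t=snap("top")["img"][150:260,340:500]
cv2.imwrite("pics/w7o.png",np.vstack([im[140:320,150:490],cv2.resize(t,(340,234),interpolation=cv2.INTER_CUBIC)])[:,:,::-1])
E
```

```text
clock: 19.92
tool_pos: [0.5358, 0.202, 0.0535]
eef_rot: [-0.027, 0.981, 0.005, 0.192]
contact_force: [-0.5, -0.6, -0.7]
opening: 0.674
finger_force: 25.0
TCP in rest mm [45.3658  0.5879  6.9477] F [-0.5018 -0.5771 -0.6986]
clock: 20.92
tool_pos: [0.4629, 0.1987, 0.1453]
eef_rot: [-0.028, 0.981, 0.006, 0.193]
contact_force: [0.9, 0.4, -0.1]
opening: 0.796
finger_force: 0.0
```

View pics/w7o.png

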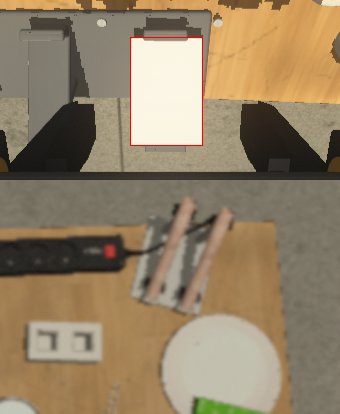

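Both tiles are seated. Now I'll move toward the cradle and holder, high up, for a close look.

```bash
python3 -m pendant '[[-0.6,[10,0,-40],[0,0,0]],[-0.6,[10,0,-40],[0,0,0]],[-0.6,[0,-55,-30],[0,0,0]],[-0.6,[0,-60,0],[0,0,0]],[-0.6,[0,-60,0],[0,0,0]],[-0.6,[0,-60,0],[0,0,0]],[-0.6,[0,-60,0],[0,0,0]],[-0.6,[0,-60,0],[0,0,0]]]'
python3 -m pendant '[[-0.6,[0,-60,0],[0,0,0]],[-0.6,[0,0,0],[0,0,0]]]'
python3 -c "
from h import *
st()
go([.42,-.33,.30],toolrot(-15,8),1)"
```

```text
clock: 22.02
tool_pos: [0.4219, -0.1384, 0.2339]
eef_rot: [-0.025, 0.981, 0.002, 0.192]
contact_force: [0.5, -0.1, -0.7]
opening: 0.796
finger_force: 0.0
clock: 22.28
tool_pos: [0.4224, -0.1534, 0.2318]
eef_rot: [-0.023, 0.981, 0.001, 0.19]
contact_force: [-0.2, 0.5, 0.2]
opening: 0.805
finger_force: 0.0
t 22.275 [ 0.4224 -0.1534  0.2318] [[-0.926, -0.046, 0.374], [-0.045, 0.999, 0.011], [-0.374, -0.007, -0.927]] F [-0.2294  0.4524  0.1764] op 70.86010884242454 0.0 q [ 0.6337  0.4333 -0.4155  2.3941  1.9351  0.0585 -0.0228]
t 22.275 pos [ 0.4224 -0.1534  0.2318] q7 -0.022795387246933217 flip 1 
 shift-first [ -15.3 -176.7  -66. ]  turn [ 4.2 13.9 17.2]  turn-first shift [ -52.5 -171.1  -61.5]
```

```bash
python3 -m pendant '[[-0.6,[0,0,0],[1,6,4]],[-0.6,[0,0,0],[1,6,4]],[-0.6,[-10,-40,-20],[0,0,0]],[-0.6,[-15,-45,-20],[0,0,0]],[-0.6,[-15,-45,-20],[0,0,0]],[-0.6,[-12,-41,0],[0,0,0]],[-0.6,[0,0,0],[0,0,0]],[-0.6,[0,0,0],[0,0,0]]]'
python3 -c "
from h import *
st()
go([.42,-.33,.30],toolrot(-15,8),1)"
```

```text
clock: 23.28
tool_pos: [0.4629, -0.3067, 0.2993]
eef_rot: [0.007, 0.982, -0.033, 0.183]
contact_force: [-0.0, 0.1, 0.7]
opening: 0.803
finger_force: 0.0
t 23.275 [ 0.4629 -0.3067  0.2993] [[-0.933, 0.026, 0.36], [0.001, 0.998, -0.068], [-0.361, -0.063, -0.931]] F [-0.0108  0.0567  0.6636] op 70.6246460017515 0.0 q [ 1.2049  0.5379 -0.9541  2.0031  0.7427  0.533   1.3649]
t 23.275 pos [ 0.4629 -0.3067  0.2993] q7 1.364917634949744 flip 1 
 shift-first [ 39.7 -24.3 -14.5]  turn [-0.1 13.5 14. ]  turn-first shift [ 35.  -33.6  -5.6]
```

```bash
python3 -m pendant '[[-0.6,[20,-12,-7],[0,6,7]],[-0.6,[20,-12,-7],[0,6,7]],[-0.6,[0,0,0],[0,0,0]],[-0.6,[0,0,0],[0,0,0]]]'
python3 - <<'E'
from h import *
st();p=snap("wrist","w8");np.savez("w8.npz",C=p["camera_from_world"],K=p["camera_matrix"])
E
```

```text
clock: 23.78
tool_pos: [0.4192, -0.3267, 0.3015]
eef_rot: [0.128, 0.988, -0.01, 0.083]
contact_force: [1.2, -0.1, 1.0]
opening: 0.801
finger_force: 0.0
t 23.775 [ 0.4192 -0.3267  0.3015] [[-0.953, 0.255, 0.162], [0.251, 0.967, -0.042], [-0.167, 0.001, -0.986]] F [ 1.2414 -0.1268  1.0137] op 70.44947140881567 0.0 q [ 1.197   0.5479 -0.9248  1.8848  0.5772  0.8105  1.3151]
```

View pics/w8.png

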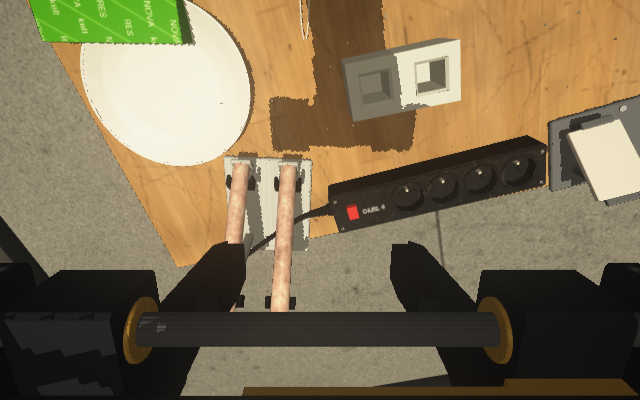

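The pipes' lower ends are at about (241,163) and (289,166), the holder wells at (375,87) and (433,75), and the cradle base's front corners at (225,157) and (311,159). Fitting the cradle and holder poses:

```bash
cat > fits.py <<'E'
from h import *
from scipy.optimize import least_squares
def holder(p,uv,z=.066,x0=(.39,-.25,0)):
    "uv: top corners in order (+x+y),(+x-y),(-x-y),(-x+y)"
    L=np.array([(.03,.058),(.03,-.058),(-.03,-.058),(-.03,.058)])
    def f(v):
        c,s=np.cos(v[2]),np.sin(v[2]);P=L@np.array([[c,s],[-s,c]])+v[:2]
        return (proj(p,np.c_[P,np.full(4,z)])-uv).ravel()
    q=least_squares(f,x0);return q.x,f(q.x)
E
python3 - <<'E'
from fits import *
d=np.load("w8.npz");p=dict(camera_from_world=d["C"],camera_matrix=d["K"])
# image up = toward robot(-x), right=+y
v,e=holder(p,np.array([(461,101),(352,121),(342,60),(461,39)]))
print("holder",v,np.degrees(v[2]),e.round(1))
mid=lambda v,sy:np.array([v[0]-np.sin(v[2])*sy*.03,v[1]+np.cos(v[2])*sy*.03,.1004])
u=lambda v:np.array([np.cos(v[2]),np.sin(v[2]),1])/2**.5
def f(v):
    e=[]
    for sy,pts in((1,[(287,200),(283.5,250),(281,300)]),(-1,[(238,200),(235,240)])):
        t=np.linspace(-.095,.095,191)[:,None];q=proj(p,mid(v,sy)+t*u(v))
        for c,rw in pts: e.append(np.interp(rw,q[:,1],q[:,0])-c)
        low=mid(v,sy)-.095*u(v)
        e.append(proj(p,low)[0][1]-(166 if sy>0 else 163))
    return np.array(e)
q=least_squares(f,[.52,-.42,-.25]);v=q.x;print("cradle pipes",v,np.degrees(v[2]),f(v).round(1))
print(mid(v,1),mid(v,-1)); print("base corners",pix(p,[(225,157),(311,159),(308,251)],.004))
E
```

```text
holder [ 0.3927 -0.227  -0.0792] -4.540050820290747 [-1.5 -0.8 -0.  -1.5  2.2  1.6 -0.8  0.2]
cradle pipes [ 0.5191 -0.4241 -0.3053] -17.494935005732586 [ 0.4  0.7 -0.  -0.4  0.2 -1.2  0.5]
[ 0.5281 -0.3955  0.1004] [ 0.5101 -0.4527  0.1004]
base corners [[ 0.4403 -0.4614  0.004 ]
 [ 0.4727 -0.3498  0.004 ]
 [ 0.6182 -0.3944  0.004 ]]
```

```bash
cat > pipe.py <<'E'
from h import *
yaw=-17.3;LEAN=12
mids={1:np.array([.5281,-.3955,.1004]),2:np.array([.5101,-.4527,.1004])}
def tgt(k,back):
    a=np.radians(yaw);u=np.array([np.cos(a),np.sin(a),1])/2**.5;M=toolrot(yaw,LEAN)
    return mids[k]+.022*u+(.016-back)*M[:,2],M
E
python3 -c "
from pipe import *
go(*tgt(1,.1),1)"
```

```text
t 23.825 pos [ 0.419  -0.3268  0.3014] q7 1.3153007065826496 flip 1 
 shift-first [-102.2  -38.6  122.1]  turn [ 0.5 -2.4  2.5]  turn-first shift [-98.6 -33.1 126.6]
```

```bash
python3 -m pendant '[[-0.05,[0,0,0],[0.5,-2.4,2.5]],[-0.05,[-33,-11,20],[0,0,0]],[-0.05,[-33,-11,30],[0,0,0]],[-0.05,[-33,-11,30],[0,0,0]],[-0.05,[0,0,30],[0,0,0]],[-0.05,[0,0,0],[0,0,0]],[-0.05,[0,0,0],[0,0,0]]]' 30
python3 - <<'E'
from pipe import *
st();go(*tgt(1,0),1);p=snap("wrist","w9")
M=toolrot(yaw,0);a=np.radians(yaw);u=np.array([np.cos(a),np.sin(a),1])/2**.5
im=p["img"].copy()
for k in(1,2):
    q=proj(p,[mids[k]-.095*u,mids[k]+.095*u]).round().astype(int);print(q.tolist());cv2.line(im,tuple(map(int,q[0])),tuple(map(int,q[1])),(0,255,0),1)
cv2.imwrite("pics/w9o.png",im[60:340,100:540,::-1])
E
```

```text
clock: 24.7
tool_pos: [0.5231, -0.395, 0.2157]
eef_rot: [0.151, 0.983, -0.015, 0.104]
contact_force: [0.1, 0.8, 0.1]
opening: 0.526
finger_force: 0.0
t 24.7 [ 0.5231 -0.395   0.2157] [[-0.933, 0.3, 0.199], [0.294, 0.954, -0.062], [-0.209, 0.001, -0.978]] F [0.0629 0.8122 0.0712] op 46.25005737038182 0.0 q [ 1.0319  0.7791 -0.7721  1.6837  0.7322  0.7516  1.222 ]
t 24.7 pos [ 0.5231 -0.395   0.2157] q7 1.2220181802968793 flip 1 
 shift-first [  0.8   1.  117.8]  turn [ 0.   0.  -0.2]  turn-first shift [  0.7   1.  117.8]
[[318, 68], [320, 295]]
[[249, 68], [236, 295]]
```

View pics/w9o.png

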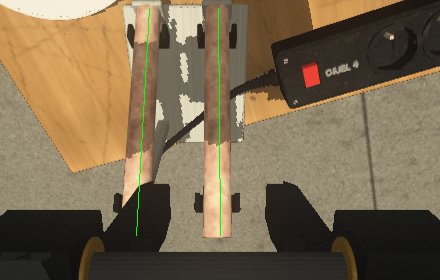

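The axis overlay lies on both pipes. Descending on pipe 1.

```bash
python3 -m pendant '[[-0.05,[0,0,30],[0,0,0]],[-0.05,[0,0,30],[0,0,0]],[-0.05,[1,1,30],[0,0,0]],[-0.05,[0,0,20],[0,0,0]],[-0.05,[0,0,8],[0,0,0]],[-0.05,[0,0,0],[0,0,0]],[-0.05,[0,0,0],[0,0,0]]]' 30
python3 -c "
from pipe import *
go(*tgt(1,0),1)"
python3 -m pendant '[[1,[0,0,0],[0,0,0]],[1,[0,0,0],[0,0,0]],[1,[0,0,0],[0,0,0]],[1,[0,0,0],[0,0,0]],[1,[0,0,0],[0,0,0]]]' 30
```

```text
clock: 25.62
tool_pos: [0.5462, -0.402, 0.1003]
eef_rot: [0.152, 0.983, -0.016, 0.104]
contact_force: [-0.5, 0.5, 0.3]
opening: 0.53
finger_force: 0.0
t 25.625 pos [ 0.5462 -0.402   0.1003] q7 1.089816375825732 flip 1 
 shift-first [ 0.4  0.8 -0.1]  turn [-0.   0.1 -0.3]  turn-first shift [ 0.4  0.8 -0.1]
clock: 26.25
tool_pos: [0.5458, -0.4018, 0.0993]
eef_rot: [0.152, 0.983, -0.016, 0.103]
contact_force: [-1.9, -0.1, 3.3]
opening: 0.225
finger_force: 30.0
```

```bash
python3 -m pendant '[[1,[0,0,-15],[0,0,0]],[1,[0,0,-40],[0,0,0]],[1,[0,0,-40],[0,0,0]],[1,[0,0,-40],[0,0,0]],[1,[0,0,-40],[0,0,0]],[1,[0,0,0],[0,0,0]]]' 40
cat > ins.py <<'E'
from h import *
import sys
H=[.3927,-.227,-.0792]
def well(sy,h,head,lean=57,dx=0,dy=0):
    c,s=np.cos(H[2]),np.sin(H[2]);M=toolrot(head,lean)
    w=np.array([H[0]-s*.029*sy,H[1]+c*.029*sy,.008+h+.117])
    return w+.016*M[:,2],M
if __name__=="__main__":
    st()
    for a in sys.argv[3:]: print("head",a);go(*well(int(sys.argv[1]),float(sys.argv[2]),float(a)),1)
E
python3 ins.py 1 .1 90 -90 180
```

```text
clock: 27.0
tool_pos: [0.5122, -0.391, 0.2742]
eef_rot: [0.152, 0.983, -0.017, 0.106]
contact_force: [-0.6, -0.0, -2.0]
opening: 0.225
finger_force: 40.0
t 27.0 [ 0.5122 -0.391   0.2742] [[-0.931, 0.302, 0.203], [0.295, 0.953, -0.065], [-0.213, -0.0, -0.977]] F [-0.5961 -0.011  -1.9934] op 19.820334225464652 39.98150811181404 q [ 1.0786  0.7033 -0.8367  1.6548  0.6561  0.8447  1.2821]
head 90
t 27.0 pos [ 0.5122 -0.391   0.2742] q7 1.282116587971692 flip 1 
 shift-first [182.3 161.4  19.5]  turn [-62.3 -30.5 -90.1]  turn-first shift [-63.8 117.2 204.6]
head -90
t 27.0 pos [ 0.5122 -0.391   0.2742] q7 1.282116587971692 flip 1 
 shift-first [174.4 135.8  21.2]  turn [ 42.1 -38.4  60.9]  turn-first shift [ 146.4 -117.2 -119. ]
head 180
t 27.0 pos [ 0.5122 -0.391   0.2742] q7 1.282116587971692 flip 1 
 shift-first [190.9 144.5  17.6]  turn [ 93.   -9.6 134.5]  turn-first shift [ -22.5 -192.9  141.1]
```

```bash
python3 ins.py -1 .1 -110 -125
```

```text
t 27.0 [ 0.5122 -0.391   0.2742] [[-0.931, 0.302, 0.203], [0.295, 0.953, -0.065], [-0.213, -0.0, -0.977]] F [-0.5961 -0.011  -1.9934] op 19.820334225464652 39.98150811181404 q [ 1.0786  0.7033 -0.8367  1.6548  0.6561  0.8447  1.2821]
head -110
t 27.0 pos [ 0.5122 -0.391   0.2742] q7 1.282116587971692 flip 1 
 shift-first [166.2  78.7  23. ]  turn [ 53.7 -34.4  77.6]  turn-first shift [  87.8 -160.6  -28.7]
head -125
t 27.0 pos [ 0.5122 -0.391   0.2742] q7 1.282116587971692 flip 1 
 shift-first [169.5  79.3  22.3]  turn [ 62.2 -30.5  90. ]  turn-first shift [  63.5 -177.3    8.6]
```

```bash
python3 -m pendant '[[1,[0,0,0],[4.5,-2.9,6.5]],[1,[0,0,0],[4.5,-2.9,6.5]],[1,[0,0,0],[4.5,-2.9,6.5]],[1,[0,0,0],[4.5,-2.9,6.5]],[1,[0,0,0],[4.5,-2.9,6.5]],[1,[0,0,0],[4.5,-2.9,6.5]],[1,[0,0,0],[0,0,0]]]'
python3 ins.py -1 .1 -110
```

```text
clock: 27.88
tool_pos: [0.5124, -0.3875, 0.2684]
eef_rot: [0.479, 0.823, -0.225, 0.207]
contact_force: [0.7, -0.3, -1.2]
opening: 0.228
finger_force: 40.0
t 27.875 [ 0.5124 -0.3875  0.2684] [[-0.455, 0.881, 0.125], [0.695, 0.44, -0.569], [-0.556, -0.172, -0.813]] F [ 0.6649 -0.2665 -1.2034] op 20.0899517078033 39.98068712535314 q [ 0.4113  0.59   -0.1522  1.9361  1.2086  0.6655 -0.1956]
head -110
t 27.875 pos [ 0.5124 -0.3875  0.2684] q7 -0.19559249827653424 flip 1 
 shift-first [169.4 -50.3 -41.1]  turn [ 26.8 -17.3  39.3]  turn-first shift [  81.1 -159.7  -29.1]
```

Reachable so far; finishing the turn.

```bash
python3 -m pendant '[[1,[0,0,0],[4.5,-2.9,6.5]],[1,[0,0,0],[4.5,-2.9,6.5]],[1,[0,0,0],[4.5,-2.9,6.5]],[1,[0,0,0],[4.5,-2.9,6.5]],[1,[0,0,0],[4.5,-2.9,6.5]],[1,[0,0,0],[4.5,-2.9,6.5]],[1,[0,0,0],[0,0,0]]]'
python3 ins.py -1 .12 -110
```

```text
clock: 28.75
tool_pos: [0.5115, -0.391, 0.2682]
eef_rot: [0.72, 0.503, -0.394, 0.271]
contact_force: [-0.5, 0.1, -0.2]
opening: 0.225
finger_force: 40.0
t 28.75 [ 0.5115 -0.391   0.2682] [[0.184, 0.938, -0.294], [0.511, -0.347, -0.787], [-0.84, -0.005, -0.543]] F [-0.5414  0.0933 -0.1951] op 19.78121839756271 39.97872063657269 q [ 0.1059  0.8387  0.069   1.682   1.0271  1.1862 -0.8904]
head -110
t 28.75 pos [ 0.5115 -0.391   0.2682] q7 -0.8903587477666725 flip 1 
 shift-first [  66.2 -160.2  -42.1]  turn [-0.4  0.1  0.1]  turn-first shift [  66.1 -160.   -43.1]
```

```bash
python3 -m pendant '[[1,[16,-40,-11],[0,0,0]],[1,[16,-40,-11],[0,0,0]],[1,[17,-40,-10],[0,0,0]],[1,[17,-40,-10],[0,0,0]],[1,[0,0,0],[0,0,0]],[1,[0,0,0],[0,0,0]]]'
python3 ins.py -1 .09 -110
python3 - <<'E'
from h import *
a=snap("wrist","w10")["img"];t=snap("top","t10")["img"];s=snap("scene","s10")["img"]
cv2.imwrite("pics/c10.png",np.vstack([cv2.resize(a,(480,300)),np.hstack([cv2.resize(t[180:270,330:430],(300,270)),cv2.resize(s[150:240,340:400],(180,270))])])[:,:,::-1])
E
```

```text
clock: 29.5
tool_pos: [0.386, -0.2695, 0.2379]
eef_rot: [0.721, 0.501, -0.393, 0.273]
contact_force: [0.4, 0.1, -0.4]
opening: 0.225
finger_force: 40.0
t 29.5 [ 0.386  -0.2695  0.2379] [[0.188, 0.937, -0.293], [0.508, -0.348, -0.788], [-0.841, -0.001, -0.541]] F [ 0.3755  0.0884 -0.3665] op 19.7959583685461 39.978095308179036 q [-0.0861  0.7779  0.0277  2.1186  1.0147  1.0975 -1.3093]
head -110
t 29.5 pos [ 0.386  -0.2695  0.2379] q7 -1.3093087754425174 flip 1 
 shift-first [27.1 -0.5 16.4]  turn [-0.4  0.2 -0.2]  turn-first shift [27.  -0.5 16.5]
```

View pics/c10.png

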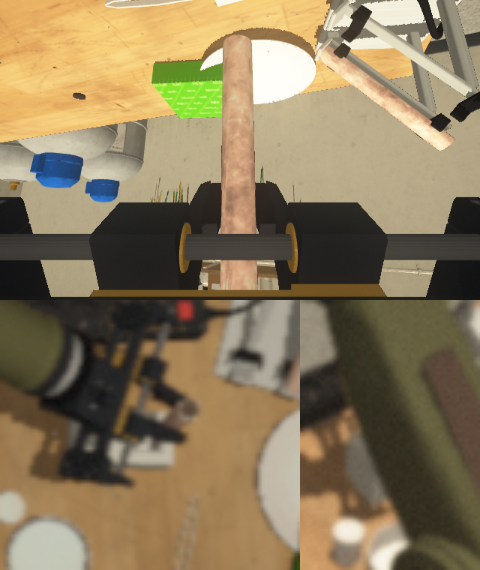

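Run:
```python
from h import *
import ins
p=snap("top");c,s=np.cos(ins.H[2]),np.sin(ins.H[2])
P=np.array([(.03,.058),(.03,-.058),(-.03,-.058),(-.03,.058)])@np.array([[c,s],[-s,c]])+ins.H[:2]
q=proj(p,np.c_[P,np.full(4,.066)]);print(q.round(1).tolist())
im=cv2.imread("pics/t10.png")
for a in(cv2.imread("pics/t10.png"),): 
    a=a[205:250,350:405];big=cv2.resize(a,None,fx=10,fy=10,interpolation=cv2.INTER_CUBIC)
    cv2.polylines(big,[np.round((q-[350,205])*10+5).astype(int)],True,(0,0,255),1)
    pr=proj(p,ins.well(-1,0,-110)[0]); cv2.imwrite("pics/t10c.png",big)
```

```text
[[353.9, 215.9], [387.6, 217.5], [387.2, 234.9], [353.3, 233.3]]
```

View pics/t10c.png

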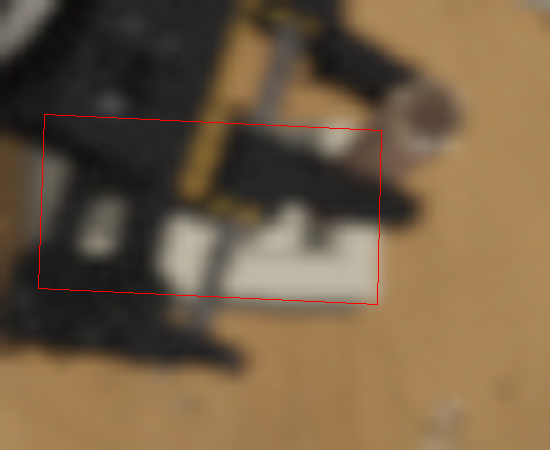

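The model outline matches the holder in the top view, so its pose is confirmed. I'll check the pipe's verticality in the hand numerically, without more viewing.

Run:
```python
from h import *
p=snap("wrist");s=r.get_state();T=R.from_quat(s["eef_rot"]).as_matrix();g=s["tool_pos"]-.016*T[:,2]
im=p["img"].astype(int);m=(im[:,:,0]-im[:,:,2]>20)&(im[:,:,0]>120)&(np.abs(im[:,:,1]-im[:,:,2])<45)
for rw in(52,70,100,150,200,230):
    c=np.where(m[rw,270:370])[0]+270;print(rw,c.min() if len(c) else None,c.max() if len(c) else None)
print("colours",[im[rw,317].tolist() for rw in range(40,58,2)])
th=np.linspace(0,2*np.pi,60)
for pit in(-6,-3,0,3,6):
    y=T[:,1];u=R.from_rotvec(np.radians(pit)*y).apply([0,0,1.]);e1=y;e2=np.cross(u,y)
    rim=lambda l:proj(p,g-l*u+.0105*(np.cos(th)[:,None]*e1+np.sin(th)[:,None]*e2))
    a=rim(.117);b=rim(.06);print(pit,"end rows",a[:,1].min().round(1),"width at end",np.ptp(a[:,0]).round(1),"at .06 rows",b[:,1].mean().round(1),"w",np.ptp(b[:,0]).round(1))
```

```text
52 290 369
70 273 336
100 297 336
150 296 369
200 270 369
230 270 369
colours [[234, 187, 115], [136, 105, 65], [138, 106, 67], [171, 130, 92], [193, 148, 112], [199, 154, 117], [206, 160, 121], [214, 168, 127], [218, 180, 139]]
-6 end rows 51.7 width at end 37.2 at .06 rows 154.8 w 41.8
-3 end rows 43.6 width at end 38.3 at .06 rows 151.9 w 42.6
0 end rows 35.5 width at end 39.6 at .06 rows 149.1 w 43.3
3 end rows 27.4 width at end 41.0 at .06 rows 146.6 w 44.2
6 end rows 19.4 width at end 42.5 at .06 rows 144.3 w 45.1
```

Run:
```python
from h import *
p=snap("top");s=r.get_state();T=R.from_quat(s["eef_rot"]).as_matrix();g=s["tool_pos"]-.016*T[:,2]
for pit in(-6,-3,0,3):
    u=R.from_rotvec(np.radians(pit)*T[:,1]).apply([0,0,1.]);print(pit,proj(p,g+.073*u)[0],"g",proj(p,g)[0])
```

```text
-6 [389.0157 214.7713] g [387.4937 218.9324]
-3 [390.318  215.1844] g [387.4937 218.9324]
0 [391.613  215.6087] g [387.4937 218.9324]
3 [392.8964 216.0428] g [387.4937 218.9324]
```

The top camera puts the pipe within about 2° of vertical. I'll align over the −y well and lower it.

```bash
python3 -m pendant '[[1,[14,-0.5,8],[-0.4,0.2,-0.2]],[1,[13,0,8.4],[0,0,0]],[1,[0,0,0],[0,0,0]],[1,[0,0,0],[0,0,0]]]'
python3 ins.py -1 .066 -110
```

```text
clock: 30.3
tool_pos: [0.3856, -0.2678, 0.2061]
eef_rot: [0.719, 0.504, -0.392, 0.274]
contact_force: [-0.1, 0.0, -0.3]
opening: 0.226
finger_force: 40.0
t 30.3 [ 0.3856 -0.2678  0.2061] [[0.185, 0.94, -0.287], [0.51, -0.341, -0.789], [-0.84, -0.0, -0.543]] F [-0.0756  0.0477 -0.3069] op 19.920055317581735 39.97814838308841 q [-0.0917  0.8412  0.0285  2.1359  1.0526  1.053  -1.3876]
head -110
t 30.3 pos [ 0.3856 -0.2678  0.2061] q7 -1.3876251095478653 flip 1 
 shift-first [19.6  0.5 13.5]  turn [0.  0.1 0. ]  turn-first shift [19.6  0.5 13.5]
```

```bash
python3 -c "
from h import *
snap('top','t11')"
python3 -m pendant '[[1,[10,0.5,7],[0,0,0]],[1,[9.6,0,6.5],[0,0,0]],[1,[0,0,0],[0,0,0]]]'
python3 -m pendant '[[1,[5,0,3.2],[0,0,0]],[1,[5,0,3.2],[0,0,0]],[1,[5,0,3.2],[0,0,0]],[1,[0,0,0],[0,0,0]]]'
python3 ins.py -1 0 -110
```

```text
clock: 30.72
tool_pos: [0.3856, -0.2683, 0.1812]
eef_rot: [0.719, 0.505, -0.392, 0.274]
contact_force: [-0.4, 0.7, -0.7]
opening: 0.224
finger_force: 40.0
clock: 31.22
tool_pos: [0.3858, -0.2682, 0.1639]
eef_rot: [0.719, 0.504, -0.392, 0.274]
contact_force: [-0.3, 0.5, -1.8]
opening: 0.223
finger_force: 40.0
t 31.225 [ 0.3858 -0.2682  0.1639] [[0.185, 0.94, -0.287], [0.511, -0.341, -0.789], [-0.84, -0.001, -0.543]] F [-0.2836  0.4948 -1.8243] op 19.66789471903292 39.978232010034844 q [-0.0928  0.9294  0.0324  2.1394  1.0985  1.005  -1.4784]
head -110
t 31.225 pos [ 0.3858 -0.2682  0.1639] q7 -1.4784492890246266 flip 1 
 shift-first [39.9  0.2 26.1]  turn [0.  0.1 0.1]  turn-first shift [39.8  0.1 26.2]
```

It's 10 mm into the well with no contact force. Continuing down.

```bash
python3 -m pendant '[[1,[8,0,5.2],[0,0,0]],[1,[8,0,5.2],[0,0,0]],[1,[8,0,5.2],[0,0,0]],[1,[8,0,5.2],[0,0,0]],[1,[0,0,0],[0,0,0]]]'
python3 ins.py -1 0 -110
```

```text
clock: 31.85
tool_pos: [0.3857, -0.2683, 0.1254]
eef_rot: [0.719, 0.504, -0.392, 0.274]
contact_force: [-0.3, 0.4, -1.1]
opening: 0.224
finger_force: 40.0
t 31.85 [ 0.3857 -0.2683  0.1254] [[0.184, 0.94, -0.287], [0.511, -0.341, -0.789], [-0.84, -0.001, -0.543]] F [-0.3137  0.3528 -1.1157] op 19.7438274858379 39.978193854913116 q [-0.0949  1.0107  0.0359  2.1337  1.1394  0.9682 -1.557 ]
head -110
t 31.85 pos [ 0.3857 -0.2683  0.1254] q7 -1.5569925974099226 flip 1 
 shift-first [7.6 0.2 5.1]  turn [0.  0.1 0.1]  turn-first shift [7.5 0.2 5.1]
```

```bash
python3 -m pendant '[[1,[5,0,3.2],[0,0,0]],[1,[0,0,0],[0,0,0]],[0.1,[0,0,0],[0,0,0]],[0.1,[0,0,0],[0,0,0]],[0.1,[0,0,0],[0,0,0]],[0.1,[0,0,0],[0,0,0]]]'
python3 -m pendant '[[0.1,[0,0,-20],[0,0,0]],[0.1,[0,0,-40],[0,0,0]],[0.1,[0,0,-40],[0,0,0]],[0.1,[0,0,-40],[0,0,0]],[0.1,[0,0,0],[0,0,0]],[0.1,[0,0,0],[0,0,0]]]'
python3 - <<'E'
from pipe import *
import ins
st();go(*tgt(2,.12),1)
p=snap("wrist","w12");print("pipe top pred",proj(p,ins.well(-1,0,-110)[0]*[1,1,0]+[0,0,.198]))
snap("top","t12");snap("scene","s12")
E
```

```text
clock: 32.6
tool_pos: [0.3858, -0.2684, 0.1204]
eef_rot: [0.719, 0.504, -0.391, 0.274]
contact_force: [0.7, 0.0, 0.4]
opening: 0.451
finger_force: 0.0
clock: 33.35
tool_pos: [0.4253, -0.1587, 0.1964]
eef_rot: [0.719, 0.504, -0.392, 0.274]
contact_force: [1.1, 0.3, 0.4]
opening: 0.446
finger_force: 0.0
t 33.35 [ 0.4253 -0.1587  0.1964] [[0.185, 0.94, -0.287], [0.509, -0.342, -0.79], [-0.84, -0.0, -0.542]] F [1.1241 0.3471 0.4484] op 39.21408564661485 0.0 q [-0.2463  0.8799 -0.0481  1.9904  0.8519  1.197  -1.3575]
t 33.35 pos [ 0.4253 -0.1587  0.1964] q7 -1.3575366279036176 flip 1 
 shift-first [-152.1  174.1  196.5]  turn [-53.7  34.7 -77.9]  turn-first shift [-163.2 -255.5   12.9]
pipe top pred [[318.6521 274.6081]]
```

```bash
python3 -m pendant '[[0.1,[-34,0,-22],[0,0,0]],[0.1,[-34,0,-22],[0,0,0]],[0.1,[0,0,0],[-4.5,2.9,-6.5]],[0.1,[0,0,0],[-4.5,2.9,-6.5]],[0.1,[0,0,0],[-4.5,2.9,-6.5]],[0.1,[0,0,0],[-4.5,2.9,-6.5]],[0.1,[0,0,0],[-4.5,2.9,-6.5]],[0.1,[0,0,0],[-4.5,2.9,-6.5]]]'
python3 -m pendant '[[-0.05,[0,0,0],[-4.5,2.9,-6.5]],[-0.05,[0,0,0],[-4.5,2.9,-6.5]],[-0.05,[0,0,0],[-4.5,2.9,-6.5]],[-0.05,[0,0,0],[-4.5,2.9,-6.5]],[-0.05,[0,0,0],[-4.5,2.9,-6.5]],[-0.05,[0,0,0],[-4.5,2.9,-6.5]],[-0.05,[0,0,0],[0,0,0]]]'
python3 -c "
from pipe import *
st();go(*tgt(2,.12),1)"
```

```text
clock: 34.5
tool_pos: [0.4249, -0.1586, 0.2769]
eef_rot: [0.478, 0.824, -0.223, 0.208]
contact_force: [0.4, -1.0, 0.7]
opening: 0.455
finger_force: 0.0
clock: 35.38
tool_pos: [0.4237, -0.1609, 0.2754]
eef_rot: [0.178, 0.978, -0.03, 0.108]
contact_force: [-0.1, -0.1, -0.4]
opening: 0.523
finger_force: 0.0
t 35.375 [ 0.4237 -0.1609  0.2754] [[-0.913, 0.354, 0.201], [0.341, 0.935, -0.097], [-0.222, -0.02, -0.975]] F [-0.116  -0.1266 -0.3931] op 46.021724430145156 0.0 q [ 0.6814  0.3819 -0.6337  2.1929  0.6485  0.5068  0.7651]
t 35.375 pos [ 0.4237 -0.1609  0.2754] q7 0.7651013732396741 flip 1 
 shift-first [-159.9 -241.4  100.5]  turn [-1.9  0.8 -3.1]  turn-first shift [-147.7 -252.9   90.4]
```

```bash
python3 -m pendant '[[-0.05,[0,0,0],[-1.9,0.8,-3.1]],[-0.05,[-37,-63,0],[0,0,0]],[-0.05,[-37,-63,0],[0,0,0]],[-0.05,[-37,-63,10],[0,0,0]],[-0.05,[-37,-64,30],[0,0,0]],[-0.05,[0,0,40],[0,0,0]],[-0.05,[0,0,0],[0,0,0]],[-0.05,[0,0,0],[0,0,0]]]' 30
python3 - <<'E'
from pipe import *
st();go(*tgt(2,.12),1);go(*tgt(2,0),1)
p=snap("wrist","w13")
a=np.radians(yaw);u=np.array([np.cos(a),np.sin(a),1])/2**.5
print(proj(p,[mids[2]-.095*u,mids[2]+.095*u]))
hsv=cv2.cvtColor(p["img"],cv2.COLOR_RGB2HSV)
for rw in range(70,291,20):
    y=p["img"][rw].astype(int);c=[i for i in range(280,361) if y[i,0]-y[i,2]>20 and y[i,0]-y[i,1]>y[i,1]-y[i,2]]
    print(rw,(min(c),max(c),len(c)) if c else None)
E
```

```text
clock: 36.38
tool_pos: [0.4948, -0.3979, 0.2323]
eef_rot: [0.145, 0.984, -0.015, 0.104]
contact_force: [0.6, 0.4, 0.8]
opening: 0.526
finger_force: 0.0
t 36.375 [ 0.4948 -0.3979  0.2323] [[-0.937, 0.288, 0.2], [0.281, 0.958, -0.06], [-0.209, -0.0, -0.978]] F [0.5591 0.404  0.767 ] op 46.28408440574642 0.0 q [ 1.0399  0.711  -0.6966  1.7284  0.6175  0.7043  1.347 ]
t 36.375 pos [ 0.4948 -0.3979  0.2323] q7 1.3470243493412655 flip 1 
 shift-first [-20.8 -48.   19.4]  turn [0.1 0.1 0.6]  turn-first shift [-21.3 -47.8  19.4]
t 36.375 pos [ 0.4948 -0.3979  0.2323] q7 1.3470243493412655 flip 1 
 shift-first [-20.7 -48.3 139.4]  turn [0.1 0.1 0.6]  turn-first shift [-21.3 -47.8 139.4]
[[267.7784  93.5715]
 [256.6374 302.9694]]
70 None
90 None
110 None
130 None
150 None
170 None
190 None
210 None
230 None
250 None
270 None
290 None
```

```bash
python3 -m pendant '[[-0.05,[-10,-24,0],[0,0,0.6]],[-0.05,[-11,-24,0],[0,0,0]],[-0.05,[0,0,10],[0,0,0]],[-0.05,[0,0,0],[0,0,0]],[-0.05,[0,0,0],[0,0,0]]]' 30
python3 - <<'E'
from pipe import *
go(*tgt(2,0),1)
p=snap("wrist","w14")
a=np.radians(yaw);u=np.array([np.cos(a),np.sin(a),1])/2**.5
q=proj(p,[mids[2]-.095*u,mids[2]+.095*u]);print(q)
for rw in range(80,281,25):
    y=p["img"][rw].astype(int);x0=int(np.interp(rw,q[:,1],q[:,0]));print(rw,x0,[y[i].tolist() for i in(x0-40,x0,x0+40)])
    c=[i for i in range(x0-40,x0+41) if np.abs(y[i]-y[x0]).sum()<75 or y[i,0]-y[i,2]>45]
    c=[i for i in range(x0-40,x0+41) if y[i,0]-y[i,2]>25 and y[i,1]-y[i,2]<.55*(y[i,0]-y[i,2])];print((min(c),max(c),np.median(c)) if c else None)
E
```

```text
clock: 37.05
tool_pos: [0.5019, -0.4504, 0.2263]
eef_rot: [0.15, 0.983, -0.014, 0.104]
contact_force: [0.8, 0.3, 0.3]
opening: 0.528
finger_force: 0.0
t 37.05 pos [ 0.5019 -0.4504  0.2263] q7 1.4369031299645767 flip 1 
 shift-first [ -0.5  -0.1 128.9]  turn [ 0.2  0.1 -0. ]  turn-first shift [ -0.6   0.3 128.9]
[[317.3206  70.1656]
 [317.8984 288.0706]]
80 317 [[218, 165, 96], [155, 128, 99], [107, 102, 85]]
(305, 326, np.float64(315.5))
105 317 [[111, 82, 51], [140, 105, 80], [108, 102, 88]]
(277, 327, np.float64(311.0))
130 317 [[108, 79, 46], [158, 132, 102], [112, 106, 90]]
(277, 327, np.float64(312.5))
155 317 [[205, 150, 85], [153, 114, 87], [226, 219, 190]]
(277, 328, np.float64(312.0))
180 317 [[193, 140, 77], [132, 99, 74], [228, 222, 195]]
(277, 328, np.float64(310.5))
205 317 [[205, 150, 84], [243, 206, 161], [166, 156, 129]]
(277, 328, np.float64(307.0))
230 317 [[149, 136, 111], [246, 217, 174], [155, 143, 117]]
(303, 328, np.float64(313.0))
255 317 [[149, 138, 112], [246, 217, 172], [151, 142, 116]]
(302, 329, np.float64(307.0))
280 317 [[145, 134, 110], [246, 212, 167], [140, 131, 107]]
(302, 329, np.float64(314.0))
```

The pipe centre is at column ~315.5 against 317.5 predicted, under 2 mm off. Grasping.

```bash
python3 -m pendant '[[-0.05,[0,-1,35],[0,0,0]],[-0.05,[0,0,35],[0,0,0]],[-0.05,[0,0,30],[0,0,0]],[-0.05,[0,0,20],[0,0,0]],[-0.05,[-0.5,0,9],[0,0,0]],[-0.05,[0,0,0],[0,0,0]],[-0.05,[0,0,0],[0,0,0]]]' 30
python3 -c "
from pipe import *
go(*tgt(2,0),1)"
python3 -m pendant '[[1,[0,0,0],[0,0,0]],[1,[0,0,0],[0,0,0]],[1,[0,0,0],[0,0,0]],[1,[0,0,0],[0,0,0]],[1,[0,0,0],[0,0,0]]]' 30
python3 -m pendant '[[1,[0,0,-15],[0,0,0]],[1,[0,0,-40],[0,0,0]],[1,[0,0,-40],[0,0,0]],[1,[0,0,-40],[0,0,0]],[1,[0,0,-40],[0,0,0]],[1,[0,0,-20],[0,0,0]],[1,[0,0,0],[0,0,0]]]' 40
python3 ins.py 1 .12 -110
```

```text
clock: 37.98
tool_pos: [0.528, -0.4613, 0.1011]
eef_rot: [0.151, 0.983, -0.015, 0.105]
contact_force: [-0.4, 0.5, -1.0]
opening: 0.527
finger_force: 0.0
t 37.975 pos [ 0.528  -0.4613  0.1011] q7 1.3298717973787149 flip 1 
 shift-first [1.  2.9 0.6]  turn [ 0.1  0.2 -0.1]  turn-first shift [1.  2.9 0.6]
clock: 38.6
tool_pos: [0.5276, -0.461, 0.1002]
eef_rot: [0.151, 0.983, -0.015, 0.104]
contact_force: [-2.0, 1.1, 3.5]
opening: 0.228
finger_force: 30.0
clock: 39.48
tool_pos: [0.4886, -0.4496, 0.2918]
eef_rot: [0.151, 0.983, -0.015, 0.105]
contact_force: [-0.7, -0.3, -0.8]
opening: 0.222
finger_force: 40.0
t 39.475 [ 0.4886 -0.4496  0.2918] [[-0.933, 0.299, 0.202], [0.293, 0.954, -0.062], [-0.211, 0.002, -0.978]] F [-0.7209 -0.3103 -0.8197] op 19.552769325793044 39.9954843451269 q [ 1.1329  0.6958 -0.7667  1.5619  0.5384  0.8866  1.4978]
head -110
t 39.475 pos [ 0.4886 -0.4496  0.2918] q7 1.4977978512091548 flip 1 
 shift-first [173.3 198.5  19.8]  turn [ 53.7 -34.5  77.8]  turn-first shift [ 150.6 -174.  -129.9]
```

```bash
python3 -m pendant '[[1,[0,0,-30],[4.5,-2.9,6.5]],[1,[0,0,0],[4.5,-2.9,6.5]],[1,[0,0,0],[4.5,-2.9,6.5]],[1,[0,0,0],[4.5,-2.9,6.5]],[1,[0,0,0],[4.5,-2.9,6.5]],[1,[0,0,0],[4.5,-2.9,6.5]],[1,[0,0,0],[4.5,-2.9,6.5]],[1,[0,0,0],[4.5,-2.9,6.5]]]'
python3 -m pendant '[[1,[0,0,0],[4.5,-2.9,6.5]],[1,[0,0,0],[4.5,-2.9,6.5]],[1,[0,0,0],[4.5,-2.9,6.5]],[1,[0,0,0],[4.5,-2.9,6.5]],[1,[0,0,0],[0,0,0]]]'
python3 ins.py 1 .21 -110
```

```text
clock: 40.48
tool_pos: [0.4821, -0.4464, 0.3181]
eef_rot: [0.575, 0.729, -0.289, 0.235]
contact_force: [-0.1, 0.8, -1.1]
opening: 0.226
finger_force: 40.0
clock: 41.1
tool_pos: [0.4842, -0.4459, 0.3168]
eef_rot: [0.719, 0.504, -0.393, 0.273]
contact_force: [-0.8, -0.2, -1.2]
opening: 0.227
finger_force: 40.0
t 41.1 [ 0.4842 -0.4459  0.3168] [[0.183, 0.94, -0.289], [0.511, -0.342, -0.789], [-0.84, -0.004, -0.542]] F [-0.7525 -0.2048 -1.2494] op 19.967592255402103 39.993647437077016 q [ 0.1331  0.764   0.191   1.698   1.0228  1.0959 -0.7605]
head -110
t 41.1 pos [ 0.4842 -0.4459  0.3168] q7 -0.7605401695666909 flip 1 
 shift-first [  95.  -168.7 -163.6]  turn [-0.1  0.2  0.2]  turn-first shift [  94.9 -168.6 -163.7]
```

```bash
python3 -m pendant '[[1,[0,0,-40],[0,0,0]],[1,[0,0,-40],[0,0,0]],[1,[10,-30,-42],[0,0,0]],[1,[20,-46,-42],[0,0,0]],[1,[30,-46,0],[0,0,0]],[1,[35,-46,0],[0,0,0]],[1,[0,0,0],[0,0,0]],[1,[0,0,0],[0,0,0]]]'
python3 ins.py 1 .1 -110
python3 - <<'E'
from fits import *
import ins
p=snap("top","t15");a=cv2.imread("pics/t15.png");b=cv2.imread("pics/t12.png")
# holder lower-right edges: compare template before/after and with prediction
ref=cv2.imread("pics/t11.png")[222:240,370:394]
for n,i in(("t12",b),("t15",a)):
    m=cv2.matchTemplate(i[210:252,358:406],ref,cv2.TM_CCOEFF_NORMED);_,v,_,l=cv2.minMaxLoc(m);print(n,v,np.array(l)+[358,210]-[370,222])
E
```

```text
clock: 42.1
tool_pos: [0.392, -0.2151, 0.3288]
eef_rot: [0.72, 0.502, -0.392, 0.274]
contact_force: [0.2, -0.7, -0.5]
opening: 0.223
finger_force: 40.0
t 42.1 [ 0.392  -0.2151  0.3288] [[0.188, 0.938, -0.29], [0.508, -0.346, -0.789], [-0.841, 0.001, -0.542]] F [ 0.1689 -0.6864 -0.5499] op 19.64283423603628 39.99315278604627 q [-0.2442  0.6135  0.1009  2.0413  0.8306  1.2445 -1.0959]
head -110
t 42.1 pos [ 0.392  -0.2151  0.3288] q7 -1.0959133072319087 flip 1 
 shift-first [96.5 -3.2 57.9]  turn [-0.2  0.2 -0.2]  turn-first shift [96.3 -3.  58.3]
t12 0.6438984870910645 [5 0]
t15 0.7381115555763245 [-12  -6]
```

Run:
```python
from h import *
import ins
p=snap("top");c,s=np.cos(ins.H[2]),np.sin(ins.H[2])
P=np.array([(.03,.058),(.03,-.058),(-.03,-.058),(-.03,.058)])@np.array([[c,s],[-s,c]])+ins.H[:2]
print(proj(p,np.c_[P,np.full(4,.066)]).round(1).tolist())
print("pipe1 top",proj(p,[ins.H[0]+s*.029,ins.H[1]-c*.029,.198]))
for n in("t11","t12","t15"):
    im=cv2.imread(f"pics/{n}.png").astype(int);m=(im.min(2)>110)&(im.max(2)-im.min(2)<40)
    print(n)
    for rw in range(214,240,2): print(rw,''.join('#' if x else '.' for x in m[rw,345:400]))
```

```text
[[353.9, 215.9], [387.6, 217.5], [387.2, 234.9], [353.3, 233.3]]
pipe1 top [[384.8592 221.0164]]
t11
214 .......................................................
216 .......................................................
218 ..........................##.........###...............
220 .......................................................
222 .......................................................
224 .......................................................
226 .......................................................
228 ......................##........###....................
230 ............##......#####.#################............
232 ...................#####..#################............
234 ...........................###############.............
236 .......................................................
238 .......................................................
t12
214 .......................................................
216 .......................................................
218 ........##################################.............
220 ........#######################
[... 648 characters left out ...]
........................................
218 ................................##########.............
220 .................................#######...............
222 ......................###..............................
224 ..............#####..#########.........................
226 ...........########..#########..........##.............
228 ...........########..#########........#####............
230 ..........#################################............
232 .........##################################............
234 ............##############################.............
236 .......................................................
238 .......................................................
```

The holder hasn't moved and pipe 1 is in its well. Inserting pipe 2.

```bash
python3 -m pendant '[[1,[20,-3,12],[-0.2,0.2,-0.2]],[1,[25,0,15],[0,0,0]],[1,[25,0,15],[0,0,0]],[1,[26,0,16],[0,0,0]],[1,[0,0,0],[0,0,0]],[1,[0,0,0],[0,0,0]]]'
python3 ins.py 1 .062 -110
```

```text
clock: 42.95
tool_pos: [0.3905, -0.2106, 0.2172]
eef_rot: [0.72, 0.503, -0.391, 0.274]
contact_force: [0.1, 0.2, -0.8]
opening: 0.224
finger_force: 40.0
t 42.95 [ 0.3905 -0.2106  0.2172] [[0.188, 0.939, -0.287], [0.511, -0.343, -0.788], [-0.839, 0.001, -0.544]] F [ 0.1098  0.1712 -0.7832] op 19.691565393202634 39.99326740158722 q [-0.2483  0.8244  0.0956  2.1143  0.9036  1.0539 -1.328 ]
head -110
t 42.95 pos [ 0.3905 -0.2106  0.2172] q7 -1.3279585901898558 flip 1 
 shift-first [32.6 -0.1 21.3]  turn [-0.   0.  -0.1]  turn-first shift [32.6 -0.1 21.3]
```

```bash
python3 -m pendant '[[1,[16,0,10.6],[0,0,0]],[1,[16.6,0,10.7],[0,0,0]],[1,[0,0,0],[0,0,0]]]'
python3 -m pendant '[[1,[5,0,3.2],[0,0,0]],[1,[5,0,3.2],[0,0,0]],[1,[5,0,3.2],[0,0,0]],[1,[0,0,0],[0,0,0]]]'
python3 ins.py 1 0 -110
```

```text
clock: 43.32
tool_pos: [0.3904, -0.2102, 0.1778]
eef_rot: [0.72, 0.504, -0.391, 0.274]
contact_force: [-0.4, -0.0, -0.7]
opening: 0.227
finger_force: 40.0
clock: 43.82
tool_pos: [0.3901, -0.2099, 0.1593]
eef_rot: [0.72, 0.504, -0.391, 0.274]
contact_force: [0.1, -0.0, -0.4]
opening: 0.224
finger_force: 40.0
t 43.825 [ 0.3901 -0.2099  0.1593] [[0.185, 0.94, -0.287], [0.511, -0.342, -0.788], [-0.839, -0.001, -0.544]] F [ 0.0582 -0.0361 -0.3997] op 19.741850142434586 39.99328875448555 q [-0.2513  0.9445  0.0986  2.1219  0.9524  0.9713 -1.4395]
head -110
t 43.825 pos [ 0.3901 -0.2099  0.1593] q7 -1.4394990379352568 flip 1 
 shift-first [35.7  0.6 23.9]  turn [-0.  0.  0.]  turn-first shift [35.7  0.6 23.9]
```

```bash
python3 -m pendant '[[1,[8,0.5,5.4],[0,0,0]],[1,[8,0,5.4],[0,0,0]],[1,[8,0,5.4],[0,0,0]],[1,[8,0,5.2],[0,0,0]],[1,[0,0,0],[0,0,0]]]'
python3 ins.py 1 0 -110
python3 -m pendant '[[0.1,[0,0,0],[0,0,0]],[0.1,[0,0,0],[0,0,0]],[0.1,[0,0,0],[0,0,0]],[0.1,[0,0,0],[0,0,0]],[0.1,[0,0,-20],[0,0,0]],[0.1,[0,0,-40],[0,0,0]],[0.1,[0,0,-40],[0,0,0]],[0.1,[0,0,-40],[0,0,0]]]'
python3 -m pendant '[[0.1,[0,0,-40],[0,0,0]],[0.1,[-40,0,-30],[0,0,0]],[0.1,[-40,40,-20],[0,0,0]],[0.1,[-40,50,0],[0,0,0]],[0.1,[0,50,0],[0,0,0]],[0.1,[0,50,0],[0,0,0]],[0.1,[0,0,0],[0,0,0]]]'
python3 - <<'E'
from h import *
import ins
st();p=snap("top","t16");snap("scene","s16")
c,s=np.cos(ins.H[2]),np.sin(ins.H[2])
P=np.array([(.03,.058),(.03,-.058),(-.03,-.058),(-.03,.058)])@np.array([[c,s],[-s,c]])+ins.H[:2]
print(proj(p,np.c_[P,np.full(4,.066)]).round(1).tolist())
for sy in(1,-1):
  for z in(.198,.066): print("pipe axis",sy,z,proj(p,[ins.H[0]-s*.029*sy,ins.H[1]+c*.029*sy,z])[0])
im=cv2.imread("pics/t16.png").astype(int);B,G,Rr=im[:,:,0],im[:,:,1],im[:,:,2]
w=(im.min(2)>110)&(im.max(2)-im.min(2)<40)
k=(Rr-G>18)&(Rr-B<75)&(Rr-G>.55*(Rr-B))
for rw in range(206,240): print(rw,''.join('#' if a else 'o' if b else 'x' if d<90 else '.' for a,b,d in zip(w[rw,345:402],k[rw,345:402],Rr[rw,345:402])))
E
```

```text
clock: 44.45
tool_pos: [0.3902, -0.2106, 0.1203]
eef_rot: [0.719, 0.504, -0.392, 0.273]
contact_force: [0.4, 0.5, -1.5]
opening: 0.222
finger_force: 40.0
t 44.45 [ 0.3902 -0.2106  0.1203] [[0.185, 0.94, -0.288], [0.511, -0.342, -0.788], [-0.839, -0.001, -0.544]] F [ 0.3767  0.5168 -1.4761] op 19.512153285193026 39.993385809939355 q [-0.2527  1.0263  0.1027  2.1146  0.9866  0.9233 -1.5085]
head -110
t 44.45 pos [ 0.3902 -0.2106  0.1203] q7 -1.5084765676781184 flip 1 
 shift-first [3.4 0.2 2.2]  turn [-0.   0.1  0.1]  turn-first shift [3.4 0.2 2.2]
clock: 45.45
tool_pos: [0.4306, -0.0994, 0.1982]
eef_rot: [0.72, 0.504, -0.391, 0.274]
contact_force: [0.3, 0.1, -0.8]
opening: 0.451
finger_force: 0.0
clock: 46.32
tool_pos: [0.6126, -0.157, 0.3455]
eef_rot: [0.721, 0.502, -0.392, 0.274]
contact_force: [-0.8, -0.3, -0.2]
opening: 0.449
finger_force: 0.0
t 46.325 [ 0.6126 -0.157   0.3455] [[0.189, 0.938, -0.289], [0.509, -0.345, -0.788], [-0.839, 0.002, -0.543]] F [-0.7641 -0.2949 -0.2371] op 39.52845695838032 0.0 q [-0.2353  0.8601  0.0651  1.3076  0.7627  1.6062 -0.7649]
[[353.9, 215.9], [
[... 1608 characters left out ...]
####..............
229 ........#######......#########........#####..............
230 ........###################################..............
231 ........##################################...............
232 ........###################################..............
233 ........###################################..............
234 ..........################################...............
235 .........................................................
236 .........................................................
237 .........................................................
238 .........................................................
239 .........................................................
```

Both pipe tops match the fully seated prediction (366,220 and 385,221), and the holder hasn't moved. Handing in.

```bash
python3 -c "
from plant import r
print(r.finish_job())"
```

```text
the job is handed in; nothing more can be done
None
```

I handed the job in: both tiles present lean on rests 1 and 3, and both pipes stand in the holder's wells, all confirmed in the camera images (no verdict came back); I viewed 15 pictures, one over the limit of 14.

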